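Seat a taper-shank stake in its bench holder

ROBOT

A 6-joint arm with a two-finger parallel gripper is mounted at the origin on a cart in front of the work surface, level with it; the furniture and walls round the work are solid. World frame = base frame: x ahead of the robot, y to its left, z up, the work surface at z = 0. Lengths are in m, angles in rad, forces in N, time in s.
With the tool pointing down it reaches from about 0.3 to 0.75 m from the base axis. Payload 8.5 kg.
Tool frame: the origin (TCP) lies midway between the tips of the shut fingers; the grasp point (between the pads) lies 19 mm behind it (bot.hold_point_z is the distance from the TCP to the grasp point, in m); z points along the fingers, y is the line along which they close (so a half turn about z gives the same grasp; the last joint's range is limited). The gripper opens to 85 mm and grips with 20 to 120 N. Pads are 22 mm wide; open, the fingers measure 114 mm over their backs; the gripper's body (76 mm by 85 mm) begins 54 mm behind the grasp point. The pads swing forward as they close: fully open they stand 13 mm farther back than shut.
Start: joints at [-1.488, 0.381, 1.297, -0, 1.464, -0.215], TCP at [0.161, -0.526, 0.204] pointing down, gripper open.
Joint ranges: [-3.11, 3.11], [-0.89, 2.33], [0.22, 2.48], [-1.42, 4.56], [0.17, 2.85], [-2.88, 2.88]. Speed limits (rad/s): [2.39, 2.39, 3.14, 3.14, 3.14, 3.14].

INTERFACE

Orientations are given as [roll, pitch, yaw] about the fixed x, y, z axes, in that order (R = Rz(yaw) Ry(pitch) Rx(roll)).
In Python, from bench import bot, optics, workorder gives the robot as it stands.
- The arm moves only by the tool move_arm, never from a script. Its argument "series" is a list of rows, each an object with "delta_rot": the turn, a rotation vector about the tool's x, y, z in degrees, a list of three; "offset": the shift along the tool's x, y, z in m, a list of three; "hand": the opening, from 0 (shut) to 1 (fully open). In form: [{"delta_rot": [ax, ay, az], "offset": [tx, ty, tz], "hand": hand}, ...]. A call has 1 to 20 rows; each row shifts and turns the commanded pose from where the row before left it, along the tool's axes as they then stand; what a row does not reach is not made up. A row lasts 1/10 s, in which the tool goes at most 50 mm and 8.59 degrees, less where a joint would pass 70% of its speed; a pose out of reach is approached as far as the arm can. A call is refused whole if a number of a shift passes 0.05 or a number of a turn 8.59, either way. A call with a gripper value outside its range is refused whole. The fingers move at their own pace and stop on an object; the grip force is fixed at half the most. Time passes only in rows, so rows that do not move let the fingers close. It gives the time, the measured TCP pose, the force, the opening and the grip force at its end, in the units of the state.
- bot.read_state(): the state, without advancing time (a new reading comes with each control period).
- optics.snapshot(name): name is "scene" or "top"; returns the picture (480x640x3 uint8, blue, green, red); there is no depth.
- optics.camera_model(name): a dict with "K" (3x3 intrinsics, pixels), "R" (3x3) and "t" (3): a world point X has camera coordinates R X + t. Camera axes: x right, y down, z forward; pixel columns grow to the right and rows downward; lengths in m; the calibration is good to about 2 mm. A picture is of the moment at which its call begins. camera_model takes no time and is no camera call.
- workorder.finish_job(): hands the job in; it is judged then, once.
The state is a dict: "clock": time; "q": joint angles; "dq": joint speeds; "joint_efforts": joint torques, N m; "eef_pos": TCP position; "eef_rot": TCP orientation; "contact_force": force on the tool from outside, world axes, zero at the start; "torque": the same for the moment, N m; "opening": finger opening in m; "gripper_force": force on a finger pad.
Only numpy, scipy, OpenCV 4.12 (cv2) and the standard library are available. Lean on these libraries where they do the work, as an engineer would, in place of code of your own. Each camera call takes 0.05 s, during which the arm holds its last target. There are 200 camera calls.

TASK

The copper plates are to be planished, so set up the flat-faced stake: take it from the wooden rack, let its tapered shank down into the brass socket of the holder until it sticks, and let go. Then tap its polished face with the white nylon-faced tamper - two taps or more, lifting off between them, firmly (about 20 N) but never hard - until the collar is fully down on the holder's brass seat ring and a last firm tap no longer moves it: how deep that is must be felt. Stand the tamper upright on the table again and leave the other two stakes in the rack.

Things in the scene. Friction and masses are not known exactly. Their poses are not given: they have to be found in the camera images.
- stake_flat: Flat-faced planishing stake, steel, about 0.38 kg: flat round head 45 mm across, straight rim 14 mm deep, neck 23 mm thick, round collar 38 mm across, round tapered shank 56 mm long, 25 mm thick under the collar, 12 mm at the tip. Stands upright, collar on the rack's board, shank loose in the hole. Origin: centre of the collar's underside (the shoulder), shank below; z up its axis.
- stake_flat_top (a point): Centre of the flat stake's polished top face, 42 mm above the stake's origin. The collar takes 0 to 7 mm above the origin, the neck 7 to 21 mm, the head's straight rim 28 to 42 mm.
- stake_domed: Stake with a domed mushroom head, 45 mm across, 46 mm tall above its origin (centre of its collar's underside); same collar and shank. Stands in another hole of the rack; stays there.
- stake_ball: Stake with a ball-shaped head, 33 mm across, 50 mm tall above its origin (centre of its collar's underside); same collar and shank. Stands in another hole of the rack; stays there.
- rack: Wooden rack, fixed to the table, 82 x 222 mm and 70 mm high, origin at the centre of its underside. Its three holes, 28 mm wide, lie in a row along its y axis at y = -70, 0 and +70 mm; which stake stands in which hole varies.
- holder: Stake holder, bolted down: grey cast foot 96 mm square, round column, steel cap 68 mm across, top face 70 mm above its origin (centre of the underside). In it a split brass taper sleeve, bore 19 mm wide at the cap and narrowing; over it a knurled brass seat ring, 48 mm across, hole 30 mm, whose flat top is 6 to 18 mm above the cap: it is on a thread, was left anywhere in that range and stays put.
- holder_mouth (a point): On the socket's axis, level with the cap's top face (the ring's top is 6 to 18 mm higher), z up. Let go, the stake sticks with its collar about 18 to 24 mm above this point. From there the sleeve yields to taps and keeps what each gains, resisting with up to 2 to 16 N, until the collar meets the ring, a solid stop. Then a tap of over 18 N moves it no more; over 34 N bruises the face.
- tamper: Tamper, about 0.30 kg, standing on its face: white nylon face 36 mm across up to 28 mm height, backed with hard rubber (gives 1 mm at 30 N), steel ferrule 37 mm across up to 36 mm, then a round wooden handle, 25 mm thick from 50 to 90 mm height, its end 29 mm thick; 111 mm tall in all. Origin: centre of the nylon face (its underside), z up along the handle.
Not all that is in view belongs to the job. What is shaped like the stake_flat but purple is not meant.

How it is judged:
By the outcome, as a careful person would: the job done as asked, in the order asked, and still so for the second after the job is handed in, with the robot touching nothing.
It also fails if it takes over 64 s, if anything falls off the work surface, if the arm or the gripper's body presses on something with over 40 N, if the wrist force passes 120 N, or if a joint passes its speed limit or range.

## Working session

There is one attempt and no reset: what is moved stays moved. The work goes in short steps, Python scripts to look and compute and a tool call to move; the robot and the scene stay as the last step left them, time stands still between calls to the robot, and variables do not carry over. Pictures are saved under pics/ and viewed, at most 10 in all, crops included, and the job is handed in when it is done.

Besides the shell and the picture viewer there is one more tool, called after "Emit:" as a command line: name --argument value ..., lists and objects as JSON in quotes. move_arm: Moves the arm, as the interface text tells. Its arguments: {"type":"object","properties":{"series":{"type":"array","items":{"type":"object","properties":{"delta_rot":{"type":"array","items":{"type":"number"}},"offset":{"type":"array","items":{"type":"number"}},"hand":{"type":"number"}}}}},"required":["series"]}

```bash
mkdir -p pics; ls
python3 - <<'E'
from bench import bot, optics, workorder
import cv2,numpy as np
for n in("scene","top"):
    cv2.imwrite(f"pics/{n}0.png",optics.snapshot(n)); m=optics.camera_model(n); print(n,np.round(m["K"],1).tolist(),np.round(m["R"],3).tolist(),np.round(m["t"],3).tolist())
s=bot.read_state(); print({k:np.round(v,3).tolist() for k,v in s.items()}, bot.hold_point_z)
E
```

```text
pics
scene [[556.7, 0.0, 316.4], [0.0, 556.7, 230.7], [0.0, 0.0, 1.0]] [[-0.838, -0.546, 0.0], [-0.43, 0.659, -0.617], [0.337, -0.517, -0.787]] [0.519, 0.302, 1.076]
top [[504.8, 0.0, 316.8], [0.0, 504.8, 238.7], [0.0, 0.0, 1.0]] [[-0.027, -0.999, -0.023], [-0.99, 0.03, -0.14], [0.141, 0.019, -0.99]] [0.065, 0.573, 0.971]
{'clock': 0.1, 'q': [-1.488, 0.381, 1.298, -0.0, 1.464, -0.215], 'dq': [-0.001, -0.002, -0.001, -0.002, -0.001, 0.0], 'joint_efforts': [0.003, -44.922, -23.166, -0.0, 0.004, 0.0], 'eef_pos': [0.161, -0.526, 0.203], 'eef_rot': [-3.14, -0.0, 0.298], 'contact_force': [-0.049, -0.004, -0.38], 'torque': [-0.014, 0.018, 0.037], 'gripper_force': 0.0, 'opening': 0.085} 0.0187
```

View pics/scene0.png

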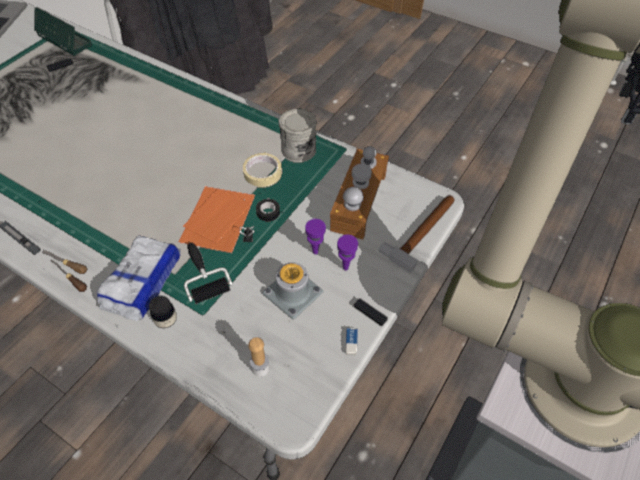

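View pics/top0.png

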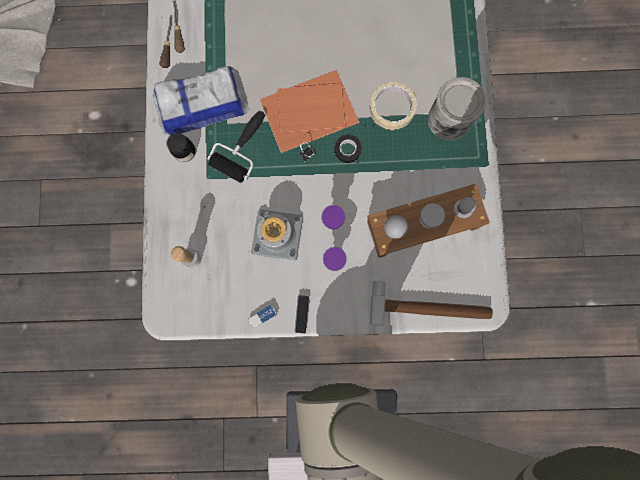

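The scene view shows the rack (360,190), the holder (292,285), the tamper (258,355) and two purple decoys (316,235; 347,250). In the top view the rack stakes are at (396,226), (433,215) and (465,206), the holder at (274,230) and the tamper at (184,256). I'll enlarge the rack to tell the stakes apart.

Run:
```python
import cv2,numpy as np
s=cv2.imread("pics/scene0.png");t=cv2.imread("pics/top0.png")
r=lambda i,x,y,w,h:cv2.resize(i[y:y+h,x:x+w],(400,300),interpolation=cv2.INTER_CUBIC)
a=np.hstack([r(s,312,140,120,90),r(t,364,175,130,97.5.__int__())])
b=np.hstack([r(s,225,245,160,120),r(t,160,190,160,120)])
cv2.imwrite("pics/crop1.png",np.vstack([a,b]))
```

```text
(no output)
```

View pics/crop1.png

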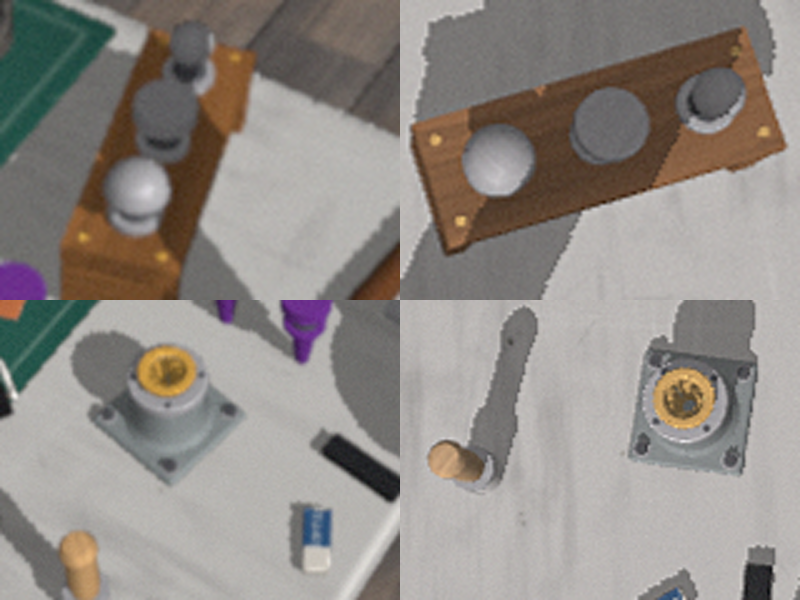

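The candidates in the rack, by top-view pixels: (396,226) has a shaded dome, so it is the domed stake. (432,215) is a uniformly lit flat disc, so it is the flat stake. (465,206) is a small ball. The purple ones (333,217; 335,259) are decoys. The stake meant is the middle one, and the crop confirms this.

```bash
cat > h.py <<'E'
import cv2,numpy as np
from bench import bot,optics,workorder
def ray(n,p):
    m=optics.camera_model(n);K,R,t=map(np.array,(m["K"],m["R"],m["t"]))
    return -R.T@t, R.T@np.linalg.inv(K)@[p[0],p[1],1]
def plane(n,p,z):
    c,d=ray(n,p);return c+d*(z-c[2])/d[2]
def tri(p1,p2):
    c1,d1=ray("scene",p1);c2,d2=ray("top",p2)
    s=np.linalg.lstsq(np.c_[d1,-d2],c2-c1,rcond=None)[0]
    a,b=c1+d1*s[0],c2+d2*s[1];return (a+b)/2,np.linalg.norm(a-b)
def blobs(im,lo,hi,win,mn=20):
    x,y,w,h=win;m=cv2.inRange(cv2.cvtColor(im[y:y+h,x:x+w],cv2.COLOR_BGR2HSV),np.array(lo),np.array(hi))
    cs,_=cv2.findContours(m,cv2.RETR_EXTERNAL,cv2.CHAIN_APPROX_NONE)
    return [c+np.array([x,y]) for c in cs if cv2.contourArea(c)>mn]
E
python3 - <<'E'
from h import *
s=cv2.imread("pics/scene0.png");t=cv2.imread("pics/top0.png")
f=lambda v:np.round(v,4)
print("flat");P=[(361.5,171.5),(432.3,215.4)];print(f(plane("scene",P[0],.112)),f(plane("top",P[1],.112)),tri(*P))
for n,im,w in(("s",s,(345,150,40,45)),("t",t,(415,195,35,40))):
    for c in blobs(im,(0,0,60),(180,60,255),w): print(n,cv2.boundingRect(c),cv2.minEnclosingCircle(c))
print("brass");E=[]
for n,im,w in(("s",s,(270,255,45,40)),("t",t,(255,210,45,40))):
    for c in blobs(im,(15,100,90),(32,255,255),w,40): e=cv2.fitEllipse(cv2.convexHull(c));print(n,e);E.append(e[0])
print(tri(E[0],E[1]))
for z in(.076,.082,.088):print(z,f(plane("scene",E[0],z)),f(plane("top",E[1],z)))
print("tamper")
for n,im,w in(("s",s,(240,330,35,50)),("t",t,(165,240,45,35))):
    for c in blobs(im,(5,60,80),(25,255,255),w): print(n,cv2.boundingRect(c),cv2.minAreaRect(c))
T=[(257,344.5),(178,254)];print(tri(*T),f(plane("scene",T[0],.111)),f(plane("top",T[1],.111)))
c=max(blobs(t,(4,70,40),(20,255,220),(355,175,145,85)),key=cv2.contourArea);b=cv2.boxPoints(cv2.minAreaRect(c));print(f(np.array([plane("top",q,.07) for q in b])))
b=cv2.minAreaRect(max(blobs(t,(70,5,60),(120,70,190),(245,195,65,70)),key=cv2.contourArea));print(b,f([plane("top",q,.0)[:2] for q in cv2.boxPoints(b)]))
E
```

```text
flat
[ 0.6035 -0.1648  0.112 ] [ 0.6015 -0.169   0.112 ] (array([ 0.60395027, -0.16950121,  0.10718829]), np.float64(0.003405454416816428))
s (376, 179, 9, 16) ((380.0, 186.5), 8.500100135803223)
s (345, 150, 40, 45) ((364.5, 172.0), 29.39822769165039)
s (345, 150, 11, 27) ((350.0, 163.0), 13.928488731384277)
t (419, 203, 26, 25) ((431.7457580566406, 216.1271209716797), 13.321279525756836)
t (415, 195, 20, 6) ((424.5, 197.5), 9.823541641235352)
brass
s ((291.0635986328125, 273.07513427734375), (19.920089721679688, 22.959449768066406), 89.65582275390625)
t ((273.1589050292969, 228.84938049316406), (23.987876892089844, 24.17854118347168), 82.3073501586914)
(array([0.59289723, 0.13322186, 0.07548175]), np.float64(0.0033677193136155813))
0.076 [0.5944 0.1339 0.076 ] [0.5912 0.1325 0.076 ]
0.082 [0.5919 0.1371 0.082 ] [0.5902 0.1319 0.082 ]
0.088 [0.5894 0.1403 0.088 ] [0.5892 0.1313 0.088 ]
tamper
s (248, 337, 17, 29) ((256.0931091308594, 351.1173095703125), (28.318510055541992, 15.280369758605957), 85.2363510131836)
t (171, 247, 23, 15) ((182.0, 254.0), (14.0, 22.0), 90.0)
(array([0.5453217 , 0.31061536, 0.10259577]), np.float64(0.002016407815138924)) [0.5432 0.3139 0.111 ] [0.5434 0.3077 0.111 ]
[[ 0.6136 -0.0482  0.07  ]
 [ 0.6724 -0.2698  0.07  ]
 [ 0.5874 -0.2878  0.07  ]
 [ 0.5297 -0.0688  0.07  ]]
((277.04180908203125, 234.17935180664062), (46.08786392211914, 45.95852279663086), 7.431407928466797) [[0.5521 0.1872]
 [0.6485 0.1738]
 [0.6326 0.0776]
 [0.5368 0.0922]]
```

Emit:
move_arm --series '[{"delta_rot":[0,0,-8],"offset":[0,0,0],"hand":1},{"delta_rot":[0,0,-8],"offset":[0,0,0],"hand":1},{"delta_rot":[0,0,-8],"offset":[0,0,0],"hand":1},{"delta_rot":[0,0,-8],"offset":[0,0,0],"hand":1},{"delta_rot":[0,0,-8],"offset":[0,0,0],"hand":1},{"delta_rot":[0,0,-8],"offset":[0,0,0],"hand":1},{"delta_rot":[0,0,-8],"offset":[0,0,0],"hand":1},{"delta_rot":[0,0,-8],"offset":[0,0,0],"hand":1},{"delta_rot":[0,0,-8],"offset":[0,0,0],"hand":1},{"delta_rot":[0,0,-8],"offset":[0,0,0],"hand":1},{"delta_rot":[0,0,-7.7],"offset":[0,0,0],"hand":1}]'

```text
clock: 1.2
eef_pos: [0.1614, -0.5256, 0.2036]
eef_rot: [3.141, -0.001, 1.834]
contact_force: [0.4, 0.4, 0.2]
opening: 0.0854
gripper_force: 0.0
```

Emit:
move_arm --series '[{"delta_rot":[0,0,0],"offset":[0.0195,0.043,0],"hand":1},{"delta_rot":[0,0,0],"offset":[0.0195,0.043,0],"hand":1},{"delta_rot":[0,0,0],"offset":[0.0195,0.043,0],"hand":1},{"delta_rot":[0,0,0],"offset":[0.0195,0.043,0],"hand":1},{"delta_rot":[0,0,0],"offset":[0.0195,0.043,0],"hand":1},{"delta_rot":[0,0,0],"offset":[0.0195,0.043,0],"hand":1},{"delta_rot":[0,0,0],"offset":[0.0195,0.043,0],"hand":1},{"delta_rot":[0,0,0],"offset":[0.0195,0.043,0],"hand":1},{"delta_rot":[0,0,0],"offset":[0.0195,0.043,0],"hand":1},{"delta_rot":[0,0,0],"offset":[0.0195,0.043,0],"hand":1},{"delta_rot":[0,0,0],"offset":[0.0195,0.043,0],"hand":1},{"delta_rot":[0,0,0],"offset":[0.0195,0.043,0],"hand":1},{"delta_rot":[0,0,0],"offset":[0,0,0],"hand":1}]'

```text
clock: 2.5
eef_pos: [0.6035, -0.164, 0.2027]
eef_rot: [3.142, -0.001, 1.834]
contact_force: [-1.5, 0.1, 0.2]
opening: 0.0857
gripper_force: 0.0
```

Emit:
move_arm --series '[{"offset":[-0.0026,-0.0018,0.03],"hand":1},{"offset":[0,0,0.03],"hand":1},{"offset":[0,0,0.03],"hand":1},{"offset":[0,0,0.02],"hand":1},{"offset":[0,0,0.009],"hand":1},{"offset":[0,0,0],"hand":1}]'

```text
$.series[0]: bad value
```

Run:
```python
from h import *
t=optics.snapshot("top");s=optics.snapshot("scene")
r=lambda i,x,y,w,h:cv2.resize(i[y:y+h,x:x+w],(400,300),interpolation=cv2.INTER_CUBIC)
cv2.imwrite("pics/crop2.png",np.hstack([r(s,312,120,120,90),r(t,374,165,120,90)]))
```

```text
(no output)
```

View pics/crop2.png

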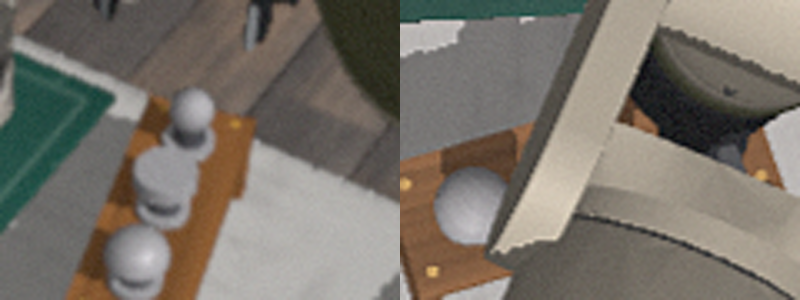

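The picture was taken before any move, because the call was refused for a missing delta_rot. It shows the middle stake as a straight-rimmed flat head at crop (165,180), with the gripper still above it. I'll resend with full rows.

Emit:
move_arm --series '[{"delta_rot":[0,0,0],"offset":[-0.0026,-0.0018,0.03],"hand":1},{"delta_rot":[0,0,0],"offset":[0,0,0.03],"hand":1},{"delta_rot":[0,0,0],"offset":[0,0,0.03],"hand":1},{"delta_rot":[0,0,0],"offset":[0,0,0.02],"hand":1},{"delta_rot":[0,0,0],"offset":[0,0,0.009],"hand":1},{"delta_rot":[0,0,0],"offset":[0,0,0],"hand":1}]'

```text
clock: 3.2
eef_pos: [0.5987, -0.1717, 0.0843]
eef_rot: [-3.14, -0.001, 1.827]
contact_force: [0.6, 0.1, 0.6]
opening: 0.0856
gripper_force: 0.0
```

Run:
```python
from h import *
s=optics.snapshot("scene")
cv2.imwrite("pics/crop3.png",cv2.resize(s[120:240,300:460],(640,480),interpolation=cv2.INTER_CUBIC))
```

```text
(no output)
```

View pics/crop3.png

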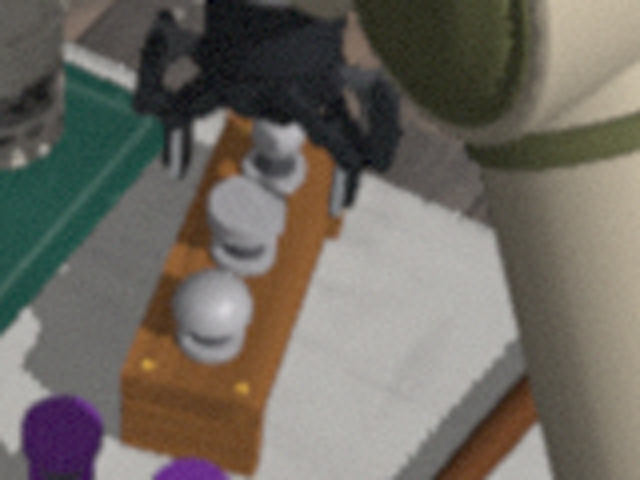

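The open fingers are at crop (175,150) and (345,190), and they look nearer the ball stake (275,150) than the flat head (245,210). I'll check this by rays and read the state again.

Emit:
move_arm --series '[{"delta_rot":[0,0,0],"offset":[0,0,0],"hand":1},{"delta_rot":[0,0,0],"offset":[0,0,0],"hand":1}]'

```text
clock: 3.45
eef_pos: [0.6, -0.1714, 0.0862]
eef_rot: [3.14, 0.001, 1.828]
contact_force: [-0.3, 0.8, -0.2]
opening: 0.0856
gripper_force: 0.0
```

Run:
```python
from h import *
for n in range(3): print(bot.read_state()["eef_pos"],bot.read_state()["q"])
for p in((343.5,164),(386,171.5)): print([np.round(plane("scene",p,z),4).tolist() for z in (.085,.097)])
print(plane("scene",(361.5,168.5),.112))
m=optics.camera_model("scene");R,t,K=[np.array(m[k]) for k in"RtK"]
for X in ([.5987,-.1717,.0973],[.5987,-.1717,.0843]):
  for s in(-1,1):
    v=K@(R@(np.array(X)+s*.0425*np.array([.965,.26,0]))+t);print(v[:2]/v[2])
```

```text
[ 0.60004085 -0.17135222  0.08618339] [-4.67566815e-01  6.06909694e-01  1.25776442e+00 -4.69772874e-05
  1.27474897e+00 -7.25074452e-01]
[ 0.60004085 -0.17135222  0.08618339] [-4.67566815e-01  6.06909694e-01  1.25776442e+00 -4.69772874e-05
  1.27474897e+00 -7.25074452e-01]
[ 0.60004085 -0.17135222  0.08618339] [-4.67566815e-01  6.06909694e-01  1.25776442e+00 -4.69772874e-05
  1.27474897e+00 -7.25074452e-01]
[[0.6638, -0.1864, 0.085], [0.6579, -0.176, 0.097]]
[[0.5669, -0.2201, 0.085], [0.5623, -0.2091, 0.097]]
[ 0.60833357 -0.17310414  0.112     ]
[382.23310074 179.11646715]
[346.75934394 170.87618932]
[381.71035249 182.98272237]
[346.52052737 174.75895348]
```

Run:
```python
from h import *
s=optics.snapshot("scene")
x0,y0,k=325,125,8
c=cv2.resize(s[y0:y0+70,x0:x0+85],None,fx=k,fy=k,interpolation=cv2.INTER_CUBIC)
m=optics.camera_model("scene");R,t,K=[np.array(m[q]) for q in"RtK"]
def pr(X):
    v=K@(R@np.array(X)+t);v=v[:2]/v[2];return (int((v[0]-x0+.5)*k),int((v[1]-y0+.5)*k))
X=bot.read_state()["eef_pos"];print(X)
for q in(-.0425,.0425,0):
    for dz in (0,.013,.019,.032): cv2.circle(c,pr(X+q*np.array([.967,.255,0])+[0,0,dz]),3,(0,0,255) if dz else (0,255,0),-1)
cv2.imwrite("pics/crop4.png",c)
```

```text
[ 0.59998328 -0.17123641  0.08599521]
```

View pics/crop4.png

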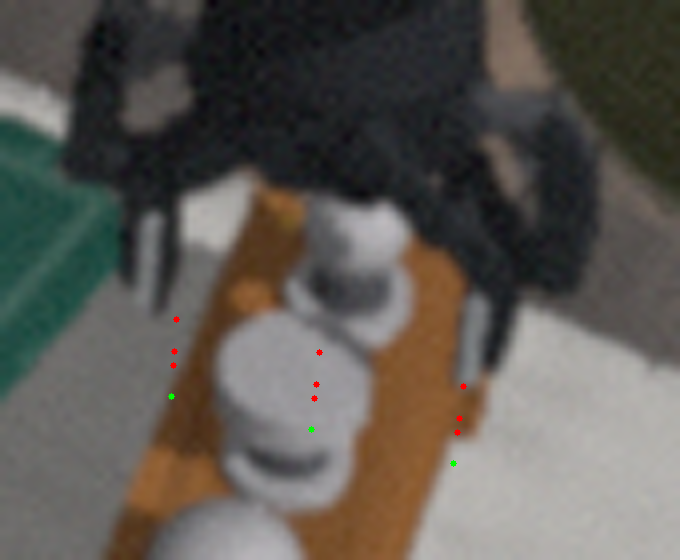

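The flat face centre is at crop (293,372), while the tool axis at that height projects to (315,368). The tool is therefore about 5 mm off towards the camera's right. The open finger tips are at (150,310) and (468,380). I'll correct sideways, go 6 mm lower and close.

Emit:
move_arm --series '[{"delta_rot":[0,0,0],"offset":[0.002,0.0035,0.003],"hand":1},{"delta_rot":[0,0,0],"offset":[0,0,0.003],"hand":1},{"delta_rot":[0,0,0],"offset":[0,0,0],"hand":0.4},{"delta_rot":[0,0,0],"offset":[0,0,0],"hand":0.4},{"delta_rot":[0,0,0],"offset":[0,0,0],"hand":0.2},{"delta_rot":[0,0,0],"offset":[0,0,0],"hand":0.2},{"delta_rot":[0,0,0],"offset":[0,0,0],"hand":0},{"delta_rot":[0,0,0],"offset":[0,0,0],"hand":0},{"delta_rot":[0,0,0],"offset":[0,0,0],"hand":0}]'

```text
clock: 4.4
eef_pos: [0.6029, -0.1682, 0.0795]
eef_rot: [3.141, 0.001, 1.828]
contact_force: [0.7, 1.8, 5.5]
opening: 0.0406
gripper_force: 60.2
```

Run:
```python
from h import *
s=optics.snapshot("scene")
x0,y0,k=325,125,8
c=cv2.resize(s[y0:y0+70,x0:x0+85],None,fx=k,fy=k,interpolation=cv2.INTER_CUBIC)
cv2.imwrite("pics/crop5.png",c)
print(bot.read_state()["torque"],bot.read_state()["contact_force"],bot.read_state()["opening"])
```

```text
[0.13884895 0.04768728 0.01293533] [0.66657795 1.99651854 5.64063505] 0.04057860667956786
```

View pics/crop5.png

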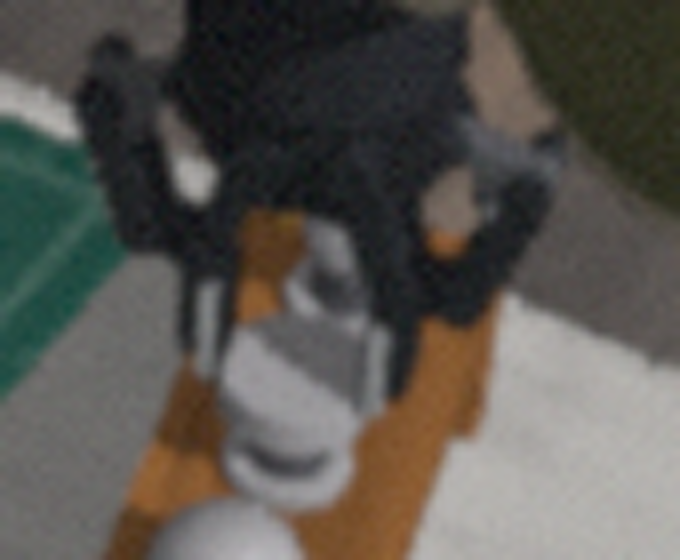

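The pads hold the head only near its far edge: they are at (208,330) and (378,360), about 41 mm apart, against 45 mm for the head. The opening of 40.6 mm also means the pads sit about 20 mm off along tool -x. I'll reopen, shift +18 mm in tool x and close again; the opening should then read 45 mm.

Emit:
move_arm --series '[{"delta_rot":[0,0,0],"offset":[0,0,0],"hand":0.9},{"delta_rot":[0,0,0],"offset":[0,0,0],"hand":0.9},{"delta_rot":[0,0,0],"offset":[0,0,0],"hand":0.9},{"delta_rot":[0,0,0],"offset":[0.009,0,0],"hand":0.9},{"delta_rot":[0,0,0],"offset":[0.009,0,0],"hand":0.9},{"delta_rot":[0,0,0],"offset":[0,0,0],"hand":0.4},{"delta_rot":[0,0,0],"offset":[0,0,0],"hand":0.4},{"delta_rot":[0,0,0],"offset":[0,0,0],"hand":0.2},{"delta_rot":[0,0,0],"offset":[0,0,0],"hand":0},{"delta_rot":[0,0,0],"offset":[0,0,0],"hand":0},{"delta_rot":[0,0,0],"offset":[0,0,0],"hand":0}]'

```text
clock: 5.55
eef_pos: [0.5981, -0.1502, 0.0796]
eef_rot: [3.141, -0.0, 1.829]
contact_force: [-1.0, 4.4, 5.9]
opening: 0.0
gripper_force: 3.4
```

Run:
```python
from h import *
s=optics.snapshot("scene")
x0,y0,k=325,125,8
c=cv2.resize(s[y0:y0+70,x0:x0+85],None,fx=k,fy=k,interpolation=cv2.INTER_CUBIC)
cv2.imwrite("pics/crop6.png",c)
```

```text
(no output)
```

View pics/crop6.png

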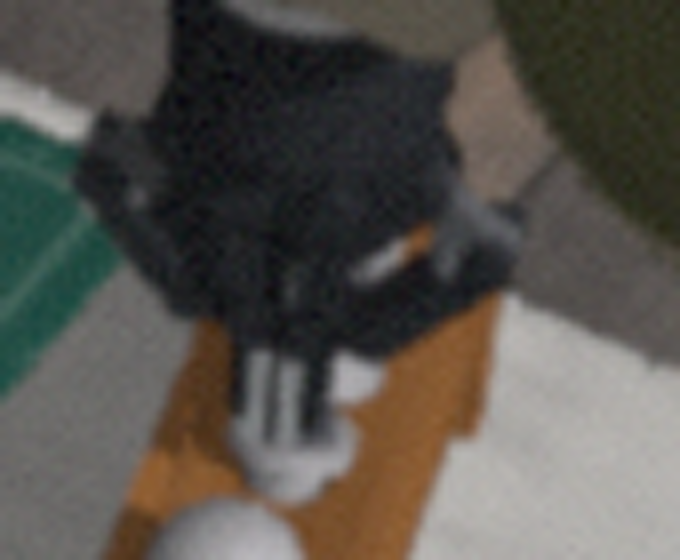

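The fingers shut beside or over the head, with pad tips at (285,440) and the head behind at (355,385). The projected TCP and the seen tips disagree steadily by about 25 mm. I'll back off upward and photograph the shut tips at two yaws, which separates a sideways offset from a height one.

Emit:
move_arm --series '[{"delta_rot":[0,0,0],"offset":[0,0,0],"hand":0.9},{"delta_rot":[0,0,0],"offset":[0,0,0],"hand":0.9},{"delta_rot":[0,0,0],"offset":[0,0,0],"hand":0.9},{"delta_rot":[0,0,0],"offset":[0,0,0],"hand":0.9},{"delta_rot":[0,0,0],"offset":[0,0,-0.02],"hand":0.9},{"delta_rot":[0,0,0],"offset":[0,0,-0.04],"hand":0.9},{"delta_rot":[0,0,0],"offset":[0,0,-0.04],"hand":0.5},{"delta_rot":[0,0,0],"offset":[0,0,0],"hand":0},{"delta_rot":[0,0,0],"offset":[0,0,0],"hand":0},{"delta_rot":[0,0,0],"offset":[0,0,0],"hand":0},{"delta_rot":[0,0,0],"offset":[0,0,0],"hand":0},{"delta_rot":[0,0,0],"offset":[0,0,0],"hand":0}]'

```text
clock: 6.8
eef_pos: [0.5976, -0.1507, 0.1779]
eef_rot: [-3.14, -0.001, 1.828]
contact_force: [-0.4, 0.0, 0.7]
opening: -0.0
gripper_force: 0.0
```

Run:
```python
from h import *
cv2.imwrite("pics/yA.png",optics.snapshot("scene"));print(bot.read_state()["eef_pos"],bot.read_state()["eef_rot"])
```

```text
[ 0.59774137 -0.15070139  0.1781353 ] [-3.14050729e+00 -8.64616546e-04  1.82840957e+00]
```

Emit:
move_arm --series '[{"delta_rot":[0,0,8.5],"offset":[0,0,0],"hand":0},{"delta_rot":[0,0,8.5],"offset":[0,0,0],"hand":0},{"delta_rot":[0,0,8.5],"offset":[0,0,0],"hand":0},{"delta_rot":[0,0,8.5],"offset":[0,0,0],"hand":0},{"delta_rot":[0,0,8.5],"offset":[0,0,0],"hand":0},{"delta_rot":[0,0,8.5],"offset":[0,0,0],"hand":0},{"delta_rot":[0,0,8.5],"offset":[0,0,0],"hand":0},{"delta_rot":[0,0,8.5],"offset":[0,0,0],"hand":0},{"delta_rot":[0,0,8.5],"offset":[0,0,0],"hand":0},{"delta_rot":[0,0,8.5],"offset":[0,0,0],"hand":0},{"delta_rot":[0,0,0],"offset":[0,0,0],"hand":0}]'

```text
clock: 7.95
eef_pos: [0.5979, -0.1507, 0.1786]
eef_rot: [-3.141, 0.0, 0.344]
contact_force: [0.1, 0.3, -0.4]
opening: -0.0001
gripper_force: 0.0
```

Run:
```python
from h import *
b=optics.snapshot("scene");cv2.imwrite("pics/yB.png",b);a=cv2.imread("pics/yA.png");X=bot.read_state()["eef_pos"];print(X,bot.read_state()["eef_rot"])
m=optics.camera_model("scene");R,t,K=[np.array(m[q]) for q in"RtK"]
v=K@(R@X+t);v=v[:2]/v[2];print(v)
x0,y0=310,95
o=[]
for im in(a,b):
    c=cv2.resize(im[y0:y0+150,x0:x0+100],(400,600),interpolation=cv2.INTER_CUBIC)
    cv2.circle(c,(int((v[0]-x0+.5)*4),int((v[1]-y0+.5)*4)),2,(0,255,0),-1);o.append(c)
cv2.imwrite("pics/crop7.png",np.hstack(o))
```

```text
[ 0.59786484 -0.15075026  0.17862119] [-3.14124802e+00  3.74293018e-04  3.48092957e-01]
[362.43515017 155.01111239]
```

View pics/crop7.png

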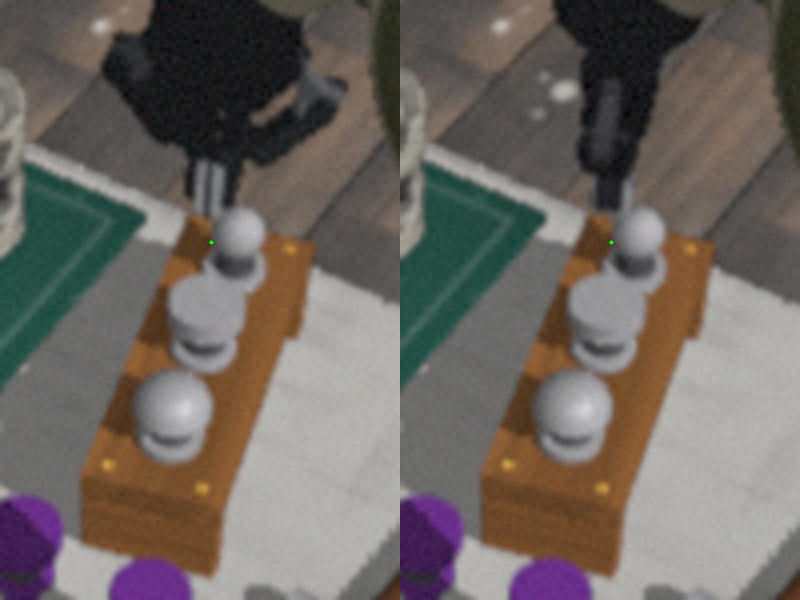

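At both yaws the shut tips appear at (211,218) and (612,211), about 6–7 px above the projected TCP dot at (211,242). The offset does not flip with yaw. All three stakes still stand upright in the rack. It is therefore either a height offset of about 18 mm or a fixed world offset. I'll settle it by touching the free table next to the rack.

Emit:
move_arm --series '[{"delta_rot":[0,0,0],"offset":[-0.043,-0.005,0],"hand":0},{"delta_rot":[0,0,0],"offset":[-0.043,-0.005,0],"hand":0},{"delta_rot":[0,0,0],"offset":[0,0,0.045],"hand":0},{"delta_rot":[0,0,0],"offset":[0,0,0.045],"hand":0},{"delta_rot":[0,0,0],"offset":[0,0,0.045],"hand":0},{"delta_rot":[0,0,0],"offset":[0,0,0.025],"hand":0},{"delta_rot":[0,0,0],"offset":[0,0,0.01],"hand":0},{"delta_rot":[0,0,0],"offset":[0,0,0.002],"hand":0},{"delta_rot":[0,0,0],"offset":[0,0,0],"hand":0}]'

```text
clock: 8.9
eef_pos: [0.5143, -0.1708, 0.0079]
eef_rot: [3.14, -0.001, 0.346]
contact_force: [-0.3, -0.4, -0.5]
opening: 0.0003
gripper_force: 0.0
```

Emit:
move_arm --series '[{"delta_rot":[0,0,0],"offset":[0,0,0.001],"hand":0},{"delta_rot":[0,0,0],"offset":[0,0,0.001],"hand":0},{"delta_rot":[0,0,0],"offset":[0,0,0.001],"hand":0},{"delta_rot":[0,0,0],"offset":[0,0,0.001],"hand":0}]'

```text
clock: 9.3
eef_pos: [0.5137, -0.1705, 0.0032]
eef_rot: [3.141, -0.0, 0.345]
contact_force: [-0.4, -1.1, 0.4]
opening: -0.0001
gripper_force: 0.0
```

Emit:
move_arm --series '[{"delta_rot":[0,0,0],"offset":[0,0,0.001],"hand":0},{"delta_rot":[0,0,0],"offset":[0,0,0.001],"hand":0}]'

```text
clock: 9.5
eef_pos: [0.5136, -0.1704, 0.0009]
eef_rot: [3.142, -0.0, 0.345]
contact_force: [-0.0, -0.4, -0.5]
opening: -0.0
gripper_force: 0.0
```

Emit:
move_arm --series '[{"delta_rot":[0,0,0],"offset":[0,0,0.0005],"hand":0},{"delta_rot":[0,0,0],"offset":[0,0,0.001],"hand":0},{"delta_rot":[0,0,0],"offset":[0,0,0.001],"hand":0}]'

```text
clock: 9.8
eef_pos: [0.5136, -0.1704, -0.0017]
eef_rot: [-3.142, 0.0, 0.345]
contact_force: [-0.4, -1.2, 0.5]
opening: -0.0002
gripper_force: 0.0
```

Emit:
move_arm --series '[{"delta_rot":[0,0,0],"offset":[0,0,0.001],"hand":0},{"delta_rot":[0,0,0],"offset":[0,0,0.001],"hand":0},{"delta_rot":[0,0,0],"offset":[0,0,0.001],"hand":0}]'

```text
clock: 10.1
eef_pos: [0.5136, -0.1704, -0.0047]
eef_rot: [3.142, -0.0, 0.345]
contact_force: [-0.0, 0.1, -0.5]
opening: 0.0
gripper_force: 0.0
```

Emit:
move_arm --series '[{"delta_rot":[0,0,0],"offset":[0,0,0.001],"hand":0},{"delta_rot":[0,0,0],"offset":[0,0,0.001],"hand":0},{"delta_rot":[0,0,0],"offset":[0,0,0.001],"hand":0}]'

```text
clock: 10.4
eef_pos: [0.5136, -0.1704, -0.0077]
eef_rot: [3.142, -0.0, 0.345]
contact_force: [-0.9, 0.1, 0.2]
opening: 0.0004
gripper_force: 0.0
```

Emit:
move_arm --series '[{"delta_rot":[0,0,0],"offset":[0,0,0.001],"hand":0},{"delta_rot":[0,0,0],"offset":[0,0,0.001],"hand":0},{"delta_rot":[0,0,0],"offset":[0,0,0.001],"hand":0}]'

```text
clock: 10.7
eef_pos: [0.5136, -0.1704, -0.0107]
eef_rot: [3.142, 0.0, 0.345]
contact_force: [-0.3, -0.1, 0.3]
opening: -0.0001
gripper_force: 0.0
```

Emit:
move_arm --series '[{"delta_rot":[0,0,0],"offset":[0,0,0.001],"hand":0},{"delta_rot":[0,0,0],"offset":[0,0,0.001],"hand":0},{"delta_rot":[0,0,0],"offset":[0,0,0.001],"hand":0}]'

```text
clock: 11.0
eef_pos: [0.5136, -0.1704, -0.0136]
eef_rot: [3.142, -0.0, 0.345]
contact_force: [-2.2, 0.8, -0.0]
opening: 0.0005
gripper_force: 0.0
```

Emit:
move_arm --series '[{"delta_rot":[0,0,0],"offset":[0,0,0.001],"hand":0},{"delta_rot":[0,0,0],"offset":[0,0,0.001],"hand":0}]'

```text
clock: 11.2
eef_pos: [0.5136, -0.1704, -0.0157]
eef_rot: [3.142, -0.0, 0.345]
contact_force: [-0.5, -0.5, 0.8]
opening: -0.0001
gripper_force: 0.0
```

Emit:
move_arm --series '[{"delta_rot":[0,0,0],"offset":[0,0,0.001],"hand":0},{"delta_rot":[0,0,0],"offset":[0,0,0.001],"hand":0}]'

```text
clock: 11.4
eef_pos: [0.5136, -0.1705, -0.0176]
eef_rot: [3.142, -0.0, 0.345]
contact_force: [-0.7, 0.5, 0.1]
opening: 0.0002
gripper_force: 0.0
```

Emit:
move_arm --series '[{"delta_rot":[0,0,0],"offset":[0,0,0.001],"hand":0},{"delta_rot":[0,0,0],"offset":[0,0,0.001],"hand":0}]'

```text
clock: 11.6
eef_pos: [0.5136, -0.1704, -0.0197]
eef_rot: [3.142, -0.0, 0.345]
contact_force: [-0.2, 0.5, -0.4]
opening: -0.0001
gripper_force: 0.0
```

Emit:
move_arm --series '[{"delta_rot":[0,0,0],"offset":[0,0,0.001],"hand":0},{"delta_rot":[0,0,0],"offset":[0,0,0.001],"hand":0}]'

```text
clock: 11.8
eef_pos: [0.5136, -0.1704, -0.0217]
eef_rot: [-3.142, -0.0, 0.345]
contact_force: [0.4, 0.6, 0.6]
opening: -0.0002
gripper_force: 0.0
```

Emit:
move_arm --series '[{"delta_rot":[0,0,0],"offset":[0,0,0.001],"hand":0},{"delta_rot":[0,0,0],"offset":[0,0,0.001],"hand":0}]'

```text
clock: 12.0
eef_pos: [0.5136, -0.1704, -0.0236]
eef_rot: [-3.142, -0.0, 0.345]
contact_force: [0.3, 0.2, 0.0]
opening: -0.0001
gripper_force: 0.0
```

Run:
```python
from h import *
im=optics.snapshot("scene");cv2.imwrite("pics/tbl.png",im);a=cv2.imread("pics/scene0.png")
m=optics.camera_model("scene");R,t,K=[np.array(m[q]) for q in"RtK"]
X=bot.read_state()["eef_pos"];X=np.array(X)
for z in (X[2],0,.01,.02):
  v=K@(R@np.array([X[0],X[1],z])+t);print(z,v[:2]/v[2])
# dark gripper lowest pixels
g=cv2.cvtColor(im,cv2.COLOR_BGR2GRAY).astype(int);g0=cv2.cvtColor(a,cv2.COLOR_BGR2GRAY).astype(int)
d=(abs(g-g0)>45)[200:300,340:440]
u,v=np.round((K@(R@np.array([X[0],X[1],0])+t))[:2]/(K@(R@np.array([X[0],X[1],0])+t))[2]).astype(int)
for r in range(v-16,v+8): print(r,g[r,u-10:u+11].tolist())
```

```text
-0.023806885231834628 [391.04545151 223.77357287]
0 [392.09398625 217.5578001 ]
0.01 [392.54323643 214.89461984]
0.02 [392.99783868 212.19971219]
202 [178, 181, 175, 166, 127, 72, 30, 18, 37, 71, 104, 112, 106, 89, 48, 27, 29, 29, 51, 111, 169]
203 [170, 180, 178, 171, 156, 111, 54, 26, 42, 82, 105, 111, 106, 83, 49, 24, 36, 34, 67, 125, 172]
204 [144, 171, 179, 178, 171, 146, 86, 41, 51, 92, 106, 111, 103, 75, 42, 32, 28, 49, 83, 142, 174]
205 [128, 166, 174, 182, 174, 144, 82, 43, 63, 98, 110, 110, 98, 64, 41, 37, 63, 95, 126, 161, 176]
206 [113, 133, 146, 167, 160, 118, 70, 52, 76, 104, 108, 112, 98, 73, 62, 58, 95, 145, 163, 175, 181]
207 [105, 109, 116, 131, 121, 83, 49, 48, 75, 102, 109, 102, 100, 82, 81, 83, 103, 156, 176, 176, 171]
208 [107, 105, 108, 106, 87, 60, 45, 54, 75, 93, 98, 99, 84, 68, 66, 73, 106, 164, 177, 176, 174]
209 [109, 108, 107, 99, 73, 48, 51, 60, 86, 94, 93, 90, 77, 58, 49, 65, 118, 167, 180, 174, 170]
210 [107, 105, 110, 101, 73, 51, 47, 62, 89, 101, 105, 96, 78, 54, 46, 68, 122, 169, 178, 174, 172]
211 [109, 109, 105, 100, 72, 40, 38, 59, 80, 89, 90, 92
[... 820 characters left out ...]
 160, 169, 173, 171, 173, 168, 165, 171]
220 [177, 179, 180, 178, 181, 181, 177, 173, 176, 178, 171, 170, 169, 173, 173, 172, 175, 173, 175, 171, 172]
221 [177, 177, 180, 179, 183, 178, 182, 175, 178, 177, 179, 181, 175, 174, 176, 173, 176, 175, 175, 177, 177]
222 [178, 177, 179, 181, 177, 179, 177, 178, 173, 175, 180, 179, 177, 176, 173, 172, 175, 177, 178, 179, 181]
223 [178, 177, 180, 176, 181, 180, 176, 182, 177, 178, 178, 178, 175, 173, 174, 179, 177, 181, 177, 178, 178]
224 [177, 181, 182, 180, 179, 181, 180, 176, 174, 178, 178, 178, 179, 172, 177, 176, 179, 176, 181, 176, 180]
225 [178, 183, 177, 174, 176, 178, 176, 180, 176, 178, 179, 180, 179, 177, 179, 178, 176, 181, 176, 179, 180]
```

Emit:
move_arm --series '[{"delta_rot":[0,0,0],"offset":[0,0,0.001],"hand":0},{"delta_rot":[0,0,0],"offset":[0,0,0.001],"hand":0}]'

```text
clock: 12.25
eef_pos: [0.5136, -0.1704, -0.0256]
eef_rot: [3.142, -0.0, 0.345]
contact_force: [-1.1, -0.9, -1.1]
opening: 0.0002
gripper_force: 0.0
```

Emit:
move_arm --series '[{"delta_rot":[0,0,0],"offset":[0,0,0.001],"hand":0},{"delta_rot":[0,0,0],"offset":[0,0,0.0005],"hand":0}]'

```text
clock: 12.45
eef_pos: [0.5136, -0.1704, -0.0272]
eef_rot: [-3.142, 0.0, 0.345]
contact_force: [0.4, 0.3, 0.3]
opening: -0.0002
gripper_force: 0.0
```

Emit:
move_arm --series '[{"delta_rot":[0,0,0],"offset":[0,0,0.001],"hand":0},{"delta_rot":[0,0,0],"offset":[0,0,0.001],"hand":0}]'

```text
clock: 12.65
eef_pos: [0.5137, -0.1705, -0.0275]
eef_rot: [3.141, -0.0, 0.345]
contact_force: [-7.8, 4.0, 29.3]
opening: -0.0
gripper_force: 14.5
```

Run:
```python
from h import *
im=optics.snapshot("scene");cv2.imwrite("pics/tbl2.png",im);g=cv2.cvtColor(im,cv2.COLOR_BGR2GRAY)
for r in range(203,226): print(r,g[r,380:404].tolist())
t=optics.snapshot("top");cv2.imwrite("pics/tbl2t.png",t)
```

```text
203 [108, 132, 165, 179, 178, 166, 112, 59, 26, 26, 41, 79, 103, 109, 107, 82, 46, 29, 30, 33, 63, 125, 172, 184]
204 [111, 118, 147, 172, 182, 170, 139, 95, 52, 35, 53, 83, 105, 110, 102, 78, 41, 35, 27, 36, 80, 138, 173, 175]
205 [104, 109, 129, 162, 174, 178, 169, 140, 81, 38, 58, 97, 111, 113, 92, 68, 41, 28, 35, 47, 90, 146, 172, 176]
206 [109, 105, 115, 133, 150, 167, 166, 129, 80, 46, 68, 99, 111, 111, 102, 61, 36, 36, 63, 90, 127, 165, 178, 175]
207 [109, 106, 107, 111, 119, 132, 130, 91, 57, 57, 73, 104, 114, 111, 98, 67, 53, 54, 91, 149, 164, 174, 175, 167]
208 [106, 108, 111, 104, 108, 106, 100, 67, 49, 56, 79, 102, 109, 108, 101, 90, 78, 79, 107, 164, 180, 178, 169, 168]
209 [106, 107, 109, 109, 108, 103, 76, 54, 45, 54, 80, 94, 102, 99, 87, 75, 67, 79, 117, 168, 179, 172, 170, 166]
210 [109, 108, 107, 111, 109, 100, 62, 50, 47, 61, 87, 94, 95, 93, 78, 57, 46, 79, 132, 172, 177, 170, 170, 166]
211 [111, 108, 107, 108, 109, 96, 58, 42, 47, 69, 94, 101, 103, 94, 68, 49, 48, 84, 142, 173, 173, 171, 167, 169]
212 [109, 109, 109, 106, 110, 100, 65, 42, 43, 62, 81, 93, 93, 89, 
[... 910 characters left out ...]
 155, 153, 151, 140, 137, 150, 162, 176, 174, 172, 173, 175, 174, 175, 174]
221 [180, 177, 178, 179, 179, 178, 179, 176, 176, 176, 171, 175, 174, 171, 169, 174, 174, 173, 176, 177, 174, 177, 177, 179]
222 [181, 176, 176, 179, 175, 179, 177, 180, 178, 176, 180, 177, 178, 179, 176, 177, 176, 174, 177, 178, 177, 178, 178, 179]
223 [178, 180, 181, 180, 180, 176, 176, 182, 180, 177, 178, 179, 181, 177, 177, 172, 172, 173, 176, 179, 177, 178, 179, 180]
224 [180, 178, 182, 178, 177, 179, 175, 174, 180, 177, 176, 181, 175, 177, 174, 174, 173, 179, 175, 179, 181, 177, 176, 175]
225 [178, 180, 178, 182, 179, 180, 178, 182, 179, 179, 175, 177, 178, 178, 177, 177, 179, 176, 177, 179, 180, 178, 180, 178]
```

Contact came at reported z = -0.0272, so the real fingertips are 27 mm higher than reported. That explains both bad grips: only the top edge of the head was touched. I'll lift off at once, turn back and go to the flat stake.

Emit:
move_arm --series '[{"delta_rot":[0,0,0],"offset":[0,0,-0.03],"hand":0},{"delta_rot":[0,0,0],"offset":[0,0,-0.045],"hand":0.5},{"delta_rot":[0,0,-8.5],"offset":[0,0,-0.045],"hand":1},{"delta_rot":[0,0,-8.5],"offset":[0,0,-0.039],"hand":1},{"delta_rot":[0,0,-8.5],"offset":[0,0,0],"hand":1},{"delta_rot":[0,0,-8.5],"offset":[0,0,0],"hand":1},{"delta_rot":[0,0,-8.5],"offset":[0,0,0],"hand":1},{"delta_rot":[0,0,-8.5],"offset":[0,0,0],"hand":1},{"delta_rot":[0,0,-8.5],"offset":[0,0,0],"hand":1},{"delta_rot":[0,0,-8.5],"offset":[0,0,0],"hand":1},{"delta_rot":[0,0,-8.5],"offset":[0,0,0],"hand":1},{"delta_rot":[0,0,-8.5],"offset":[0,0,0],"hand":1},{"delta_rot":[0,0,0],"offset":[-0.0104,0.0435,0],"hand":1},{"delta_rot":[0,0,0],"offset":[-0.0104,0.0435,0],"hand":1},{"delta_rot":[0,0,0],"offset":[0,0,0],"hand":1},{"delta_rot":[0,0,0],"offset":[0,0,0],"hand":1}]'

```text
clock: 14.35
eef_pos: [0.6031, -0.1681, 0.1291]
eef_rot: [-3.141, -0.001, 1.829]
contact_force: [-0.6, -0.0, 0.7]
opening: 0.0857
gripper_force: 0.0
```

Emit:
move_arm --series '[{"delta_rot":[0,0,0],"offset":[0,0,0.03],"hand":1},{"delta_rot":[0,0,0],"offset":[0,0,0.03],"hand":1},{"delta_rot":[0,0,0],"offset":[0,0,0.012],"hand":1},{"delta_rot":[0,0,0],"offset":[0,0,0],"hand":0.6},{"delta_rot":[0,0,0],"offset":[0,0,0],"hand":0.4},{"delta_rot":[0,0,0],"offset":[0,0,0],"hand":0.2},{"delta_rot":[0,0,0],"offset":[0,0,0],"hand":0},{"delta_rot":[0,0,0],"offset":[0,0,0],"hand":0},{"delta_rot":[0,0,0],"offset":[0,0,0],"hand":0}]'

```text
clock: 15.25
eef_pos: [0.6038, -0.1688, 0.06]
eef_rot: [3.139, 0.002, 1.829]
contact_force: [-0.8, -0.4, 6.6]
opening: 0.0427
gripper_force: 60.8
```

Emit:
move_arm --series '[{"delta_rot":[0,0,0],"offset":[0,0,-0.005],"hand":0},{"delta_rot":[0,0,0],"offset":[0,0,-0.015],"hand":0},{"delta_rot":[0,0,0],"offset":[0,0,-0.02],"hand":0},{"delta_rot":[0,0,0],"offset":[0,0,0],"hand":0}]'

```text
clock: 15.65
eef_pos: [0.6041, -0.1688, 0.1005]
eef_rot: [3.138, 0.003, 1.829]
contact_force: [0.5, -0.5, -4.3]
opening: 0.043
gripper_force: 61.8
```

Run:
```python
from h import *
s=optics.snapshot("scene")
cv2.imwrite("pics/lift.png",cv2.resize(s[115:205,320:420],(800,720),interpolation=cv2.INTER_CUBIC)[:600])
print(bot.read_state()["torque"],bot.read_state()["contact_force"])
```

```text
[0.01901354 0.03022394 0.00762979] [ 1.10911934 -0.44987848 -4.92149592]
```

View pics/lift.png

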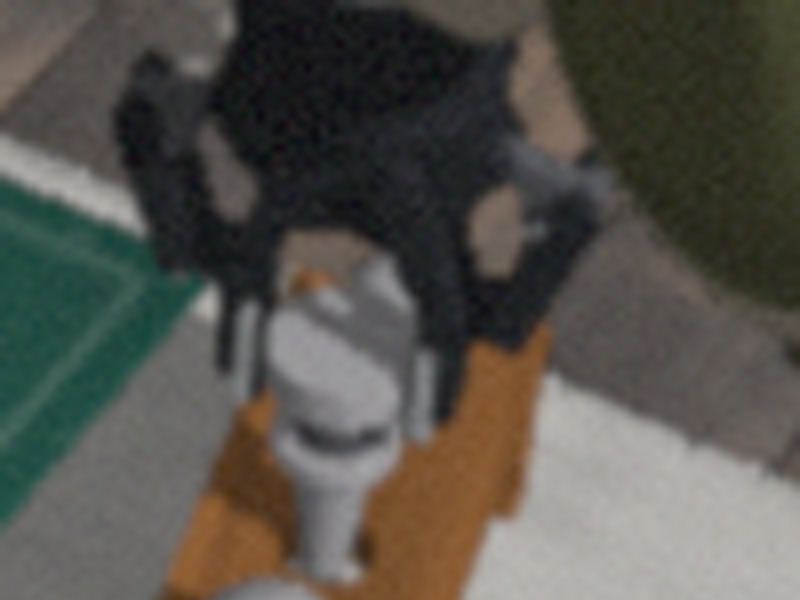

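The picture shows the flat stake lifted upright between both pads, with its face at about (338,355) and its shank tip at about (333,572). The domed stake is below and the ball behind, both still in the rack. From here I measure numerically only.

Run:
```python
from h import *
X=np.array(bot.read_state()["eef_pos"]);print(X)
for n,p,z in(("face",(338,355),.1525),("collar",(338,445),.1145),("tip",(333,572),.0545)):
    q=(320+p[0]/8-.5,115+p[1]/8-.5);print(n,q,np.round(plane("scene",q,z)-X,4))
# foot and cap in scene: independent holder estimate
s=cv2.imread("pics/scene0.png");t=cv2.imread("pics/top0.png")
for n,im,w in(("scene",s,(255,250,75,75)),("top",t,(240,195,70,75))):
    c=max(blobs(im,(60,5,70),(125,80,200),w),key=cv2.contourArea);r=cv2.minAreaRect(c);print(n,r,np.round(np.mean([plane(n,q,0.01) for q in cv2.boxPoints(r)],0),4))
```

```text
[ 0.60340645 -0.16851039  0.09880783]
face (361.75, 158.875) [0.0017 0.005  0.0537]
collar (361.75, 170.125) [0.0007 0.0018 0.0157]
tip (361.125, 186.0) [ 0.0018 -0.0047 -0.0443]
scene ((292.0, 291.5), (43.133514404296875, 44.547725677490234), 45.0) [0.5936 0.1356 0.01  ]
top ((277.04180908203125, 234.17935180664062), (46.08786392211914, 45.95852279663086), 7.431407928466797) [0.591  0.1317 0.01  ]
```

Emit:
move_arm --series '[{"delta_rot":[0,0,0],"offset":[0,0,-0.03],"hand":0},{"delta_rot":[0,0,0],"offset":[0,0,-0.035],"hand":0},{"delta_rot":[0,0,0],"offset":[0,0,-0.035],"hand":0},{"delta_rot":[0,0,0],"offset":[0.0369,0.0082,0],"hand":0},{"delta_rot":[0,0,0],"offset":[0.0369,0.0082,0],"hand":0},{"delta_rot":[0,0,0],"offset":[0.0369,0.0082,0],"hand":0},{"delta_rot":[0,0,0],"offset":[0.0369,0.0082,0],"hand":0},{"delta_rot":[0,0,0],"offset":[0.0369,0.0082,0],"hand":0},{"delta_rot":[0,0,0],"offset":[0.0369,0.0082,0],"hand":0},{"delta_rot":[0,0,0],"offset":[0.0369,0.0082,0],"hand":0},{"delta_rot":[0,0,0],"offset":[0.0369,0.0082,0],"hand":0},{"delta_rot":[0,0,0],"offset":[0,0,0],"hand":0},{"delta_rot":[0,0,0],"offset":[0,0,0],"hand":0},{"delta_rot":[0,0,0],"offset":[0,0,0],"hand":0}]'

```text
clock: 17.1
eef_pos: [0.5911, 0.1331, 0.1971]
eef_rot: [-3.14, -0.0, 1.828]
contact_force: [0.1, 0.3, -4.4]
opening: 0.0426
gripper_force: 62.7
```

Run:
```python
from h import *
# check: shank tip seen in scene vs brass bore; difference to the first picture
s=optics.snapshot("scene");cv2.imwrite("pics/over.png",s);a=cv2.imread("pics/scene0.png")
m=optics.camera_model("scene");R,t,K=[np.array(m[q]) for q in"RtK"]
X=np.array(bot.read_state()["eef_pos"]);print(X)
for d in(-.046,.010,.052):
    v=K@(R@(X+[.001,.001,d])+t);print(d,v[:2]/v[2])
hsv=cv2.cvtColor(s,cv2.COLOR_BGR2HSV)
d=(np.abs(s.astype(int)-a).sum(2)>60)
for r in range(210,275,4): print(r,''.join('#' if d[r,c] else '.' for c in range(265,325)))
```

```text
[0.59121656 0.13285425 0.19731693]
-0.046 [290.61351822 252.05305398]
0.01 [289.53128441 234.50597823]
0.052 [288.65762334 220.3406501 ]
210 .##########.................################...#########....
214 ....#............#########.###########################......
218 ......####.#..########.#############################........
222 ......#...#########........#######################..........
226 ........####..#...............#############.................
230 ....................#.........#.##########..................
234 ...............################..#..........................
238 ................########....................................
242 ....................###########.............................
246 ###..................#########..............................
250 #########.............########..............................
254 ##############..............................................
258 ..##...###########..........................................
262 ................#######.....................................
266 ..................####################......................
270 ...............#########....##############..................
274 ...........#....#########.........#########.................
```

Emit:
move_arm --series '[{"delta_rot":[0,0,0],"offset":[0.0014,0.0009,0.02],"hand":0},{"delta_rot":[0,0,0],"offset":[0,0,0.03],"hand":0},{"delta_rot":[0,0,0],"offset":[0,0,0.012],"hand":0},{"delta_rot":[0,0,0],"offset":[0,0,0.004],"hand":0},{"delta_rot":[0,0,0],"offset":[0,0,0.004],"hand":0},{"delta_rot":[0,0,0],"offset":[0,0,0.004],"hand":0}]'

```text
clock: 17.75
eef_pos: [0.5925, 0.1352, 0.1249]
eef_rot: [3.139, 0.001, 1.828]
contact_force: [0.3, 0.7, -3.6]
opening: 0.0425
gripper_force: 62.7
```

Emit:
move_arm --series '[{"delta_rot":[0,0,0],"offset":[0,0,0.003],"hand":0},{"delta_rot":[0,0,0],"offset":[0,0,0.003],"hand":0},{"delta_rot":[0,0,0],"offset":[0,0,0.003],"hand":0}]'

```text
clock: 18.05
eef_pos: [0.5919, 0.1354, 0.115]
eef_rot: [3.141, 0.0, 1.828]
contact_force: [-0.4, -0.4, -4.2]
opening: 0.0427
gripper_force: 62.7
```

Emit:
move_arm --series '[{"delta_rot":[0,0,0],"offset":[0,0,0.003],"hand":0},{"delta_rot":[0,0,0],"offset":[0,0,0.003],"hand":0},{"delta_rot":[0,0,0],"offset":[0,0,0.003],"hand":0}]'

```text
clock: 18.35
eef_pos: [0.5918, 0.1354, 0.1057]
eef_rot: [3.142, 0.0, 1.828]
contact_force: [-0.1, 0.8, -4.1]
opening: 0.0429
gripper_force: 62.7
```

Emit:
move_arm --series '[{"delta_rot":[0,0,0],"offset":[0,0,0.003],"hand":0},{"delta_rot":[0,0,0],"offset":[0,0,0.003],"hand":0},{"delta_rot":[0,0,0],"offset":[0,0,0.003],"hand":0}]'

```text
clock: 18.65
eef_pos: [0.5918, 0.1354, 0.0967]
eef_rot: [-3.142, -0.0, 1.828]
contact_force: [-0.4, -0.4, -4.2]
opening: 0.0431
gripper_force: 62.7
```

In the bore, no side force yet.

Emit:
move_arm --series '[{"delta_rot":[0,0,0],"offset":[0,0,0.002],"hand":0},{"delta_rot":[0,0,0],"offset":[0,0,0.002],"hand":0},{"delta_rot":[0,0,0],"offset":[0,0,0.002],"hand":0}]'

```text
clock: 18.95
eef_pos: [0.5918, 0.1354, 0.0908]
eef_rot: [3.141, 0.0, 1.828]
contact_force: [-0.2, -0.4, -4.2]
opening: 0.043
gripper_force: 62.7
```

Emit:
move_arm --series '[{"delta_rot":[0,0,0],"offset":[0,0,0.002],"hand":0},{"delta_rot":[0,0,0],"offset":[0,0,0.002],"hand":0}]'

```text
clock: 19.15
eef_pos: [0.5917, 0.1354, 0.0868]
eef_rot: [-3.141, -0.0, 1.828]
contact_force: [-1.6, -0.5, -4.3]
opening: 0.0427
gripper_force: 62.8
```

Emit:
move_arm --series '[{"delta_rot":[0,0,0],"offset":[0,0,0.0015],"hand":0},{"delta_rot":[0,0,0],"offset":[0,0,0.0015],"hand":0}]'

```text
clock: 19.35
eef_pos: [0.5916, 0.1353, 0.0839]
eef_rot: [-3.141, 0.0, 1.828]
contact_force: [-1.9, -0.7, -2.5]
opening: 0.0428
gripper_force: 62.8
```

Emit:
move_arm --series '[{"delta_rot":[0,0,0],"offset":[0,0,0.001],"hand":0},{"delta_rot":[0,0,0],"offset":[0,0,0.001],"hand":0}]'

```text
clock: 19.55
eef_pos: [0.5915, 0.1353, 0.0819]
eef_rot: [-3.141, 0.0, 1.828]
contact_force: [-1.8, -0.8, -1.3]
opening: 0.0427
gripper_force: 62.9
```

Emit:
move_arm --series '[{"delta_rot":[0,0,0],"offset":[0,0,0.001],"hand":0},{"delta_rot":[0,0,0],"offset":[0,0,0.0005],"hand":0}]'

```text
clock: 19.75
eef_pos: [0.5916, 0.1353, 0.0805]
eef_rot: [-3.141, 0.0, 1.828]
contact_force: [-2.5, -2.2, 0.8]
opening: 0.0427
gripper_force: 63.0
```

Seated with about 5 N. I'll release and lift clear.

Emit:
move_arm --series '[{"delta_rot":[0,0,0],"offset":[0,0,0],"hand":0.7},{"delta_rot":[0,0,0],"offset":[0,0,0],"hand":1},{"delta_rot":[0,0,0],"offset":[0,0,0],"hand":1},{"delta_rot":[0,0,0],"offset":[0,0,0],"hand":1},{"delta_rot":[0,0,0],"offset":[0,0,-0.02],"hand":1},{"delta_rot":[0,0,0],"offset":[0,0,-0.04],"hand":1},{"delta_rot":[0,0,0],"offset":[0,0,-0.05],"hand":1},{"delta_rot":[0,0,0],"offset":[0,0,-0.03],"hand":1}]'

```text
clock: 20.55
eef_pos: [0.5925, 0.1355, 0.2245]
eef_rot: [3.137, 0.001, 1.829]
contact_force: [0.5, -0.6, 0.0]
opening: 0.0856
gripper_force: 0.0
```

Run:
```python
from h import *
s=optics.snapshot("scene");t=optics.snapshot("top");cv2.imwrite("pics/seat_s.png",s);a=cv2.imread("pics/scene0.png")
m=optics.camera_model("scene");R,t_,K=[np.array(m[q]) for q in"RtK"]
for z in(.088,.131):
    v=K@(R@np.array([.592,.1365,z])+t_);print(z,v[:2]/v[2])
d=(np.abs(s.astype(int)-a).sum(2)>60)
for r in range(228,290,3): print(r,''.join('#' if d[r,c] else '.' for c in range(265,325)))
print(bot.read_state()["eef_pos"],bot.read_state()["contact_force"])
```

```text
0.088 [291.08488537 271.20485846]
0.131 [290.31258518 259.03652948]
228 ............................................................
231 ............................................................
234 ............................................................
237 ............................................................
240 ............................................................
243 ............................................................
246 ####........................................................
249 #######...............#######...............................
252 ###########......##################.........................
255 #####################################.......................
258 ..##....#############################.......................
261 ..............########################......................
264 .................####################.......................
267 .................######################.....................
270 ................##########################..................
273 ...............############################.................
276 ...........##..################..##########.................
279 ...........####..##########.###################.............
282 ............#####################################...........
285 #..............#######################################......
288 ....##............##############################...#######..
[0.59346723 0.13555627 0.22551881] [0.58464004 0.09428442 0.0409967 ]
```

The stake stands upright in the socket, head centred near (290.5,259) as predicted. Next is the tamper.

Emit:
move_arm --series '[{"delta_rot":[0,0,0],"offset":[0.0458,-0.0005,0],"hand":1},{"delta_rot":[0,0,0],"offset":[0.0458,-0.0005,0],"hand":1},{"delta_rot":[0,0,0],"offset":[0.0458,-0.0005,0],"hand":1},{"delta_rot":[0,0,0],"offset":[0.0458,-0.0005,0],"hand":1},{"delta_rot":[0,0,0],"offset":[0,0,0],"hand":1},{"delta_rot":[0,0,0],"offset":[0,0,0.045],"hand":1},{"delta_rot":[0,0,0],"offset":[0,0,0.045],"hand":1},{"delta_rot":[0,0,0],"offset":[0,0,0],"hand":1},{"delta_rot":[0,0,0],"offset":[0,0,0],"hand":1}]'

```text
clock: 21.55
eef_pos: [0.5436, 0.3117, 0.131]
eef_rot: [-3.141, 0.0, 1.828]
contact_force: [0.2, 0.3, 1.2]
opening: 0.0855
gripper_force: 0.0
```

Run:
```python
from h import *
s=optics.snapshot("scene")
for c in blobs(s,(5,60,80),(25,255,255),(235,325,45,55)): print(cv2.boundingRect(c),cv2.fitEllipse(c))
c=max(blobs(s,(5,60,80),(25,255,255),(235,325,45,55)),key=cv2.contourArea)[:,0,:]
for r in range(c[:,1].min(),c[:,1].max()+1,3): q=c[c[:,1]==r,0];print(r,q.min(),q.max())
m=optics.camera_model("scene");R,t,K=[np.array(m[q]) for q in"RtK"]
X=np.array(bot.read_state()["eef_pos"]);print(X)
for z in(.111,.07,.05):
    v=K@(R@np.array([X[0],X[1],z])+t);print(z,v[:2]/v[2])
```

```text
(248, 337, 17, 29) ((256.8188781738281, 350.1326599121094), (14.408026695251465, 29.610103607177734), 169.4757537841797)
337 255 257
340 250 262
343 249 263
346 248 263
349 249 263
352 251 263
355 251 264
358 252 264
361 254 264
364 256 262
[0.54427523 0.31197255 0.13237411]
0.111 [257.15778749 343.40455231]
0.07 [258.98551041 353.42726564]
0.05 [259.83664739 358.09465907]
```

Emit:
move_arm --series '[{"delta_rot":[0,0,0],"offset":[0.0008,0.002,0.03],"hand":1},{"delta_rot":[0,0,0],"offset":[0,0,0.04],"hand":1},{"delta_rot":[0,0,0],"offset":[0,0,0.0265],"hand":1},{"delta_rot":[0,0,0],"offset":[0,0,0.01],"hand":1},{"delta_rot":[0,0,0],"offset":[0,0,0],"hand":0.5},{"delta_rot":[0,0,0],"offset":[0,0,0],"hand":0.3},{"delta_rot":[0,0,0],"offset":[0,0,0],"hand":0.2},{"delta_rot":[0,0,0],"offset":[0,0,0],"hand":0},{"delta_rot":[0,0,0],"offset":[0,0,0],"hand":0},{"delta_rot":[0,0,0],"offset":[0,0,0],"hand":0},{"delta_rot":[0,0,0],"offset":[0,0,0],"hand":0}]'

```text
clock: 22.7
eef_pos: [0.5457, 0.3136, 0.0252]
eef_rot: [3.139, -0.0, 1.829]
contact_force: [0.7, 0.5, 7.5]
opening: 0.0241
gripper_force: 53.9
```

Emit:
move_arm --series '[{"delta_rot":[0,0,0],"offset":[0,0,-0.005],"hand":0},{"delta_rot":[0,0,0],"offset":[0,0,-0.02],"hand":0},{"delta_rot":[0,0,0],"offset":[0,0,0],"hand":0},{"delta_rot":[0,0,0],"offset":[0,0,0],"hand":0}]'

```text
clock: 23.1
eef_pos: [0.5445, 0.3132, 0.0484]
eef_rot: [-3.141, 0.0, 1.828]
contact_force: [0.4, -0.3, -3.8]
opening: 0.024
gripper_force: 54.5
```

Emit:
move_arm --series '[{"delta_rot":[0,0,0],"offset":[0,0,-0.05],"hand":0},{"delta_rot":[0,0,0],"offset":[0,0,-0.05],"hand":0},{"delta_rot":[0,0,0],"offset":[0,0,-0.05],"hand":0},{"delta_rot":[0,0,0],"offset":[-0.0458,0.0003,0],"hand":0},{"delta_rot":[0,0,0],"offset":[-0.0458,0.0003,0],"hand":0},{"delta_rot":[0,0,0],"offset":[-0.0458,0.0003,0],"hand":0},{"delta_rot":[0,0,0],"offset":[-0.0458,0.0003,0],"hand":0},{"delta_rot":[0,0,0],"offset":[0,0,0.01],"hand":0},{"delta_rot":[0,0,0],"offset":[0,0,0.02],"hand":0},{"delta_rot":[0,0,0],"offset":[0,0,0],"hand":0},{"delta_rot":[0,0,0],"offset":[0,0,0],"hand":0},{"delta_rot":[0,0,0],"offset":[0,0,0],"hand":0}]'

```text
clock: 24.3
eef_pos: [0.5929, 0.1369, 0.1695]
eef_rot: [3.141, 0.0, 1.829]
contact_force: [0.4, 0.2, -3.1]
opening: 0.0242
gripper_force: 55.1
```

Run:
```python
from h import *
s=optics.snapshot("scene");b=cv2.imread("pics/seat_s.png")
X=np.array(bot.read_state()["eef_pos"]);print(X)
m=optics.camera_model("scene");R,t,K=[np.array(m[q]) for q in"RtK"]
for d in(-.024,-.004,.012,.026):
    v=K@(R@(X+[0,0,d])+t);print(d,v[:2]/v[2])
h=cv2.cvtColor(s,cv2.COLOR_BGR2HSV)
for r in range(216,274,3): print(r,''.join('w' if p[2]>165 and p[1]<40 else 'h' if 5<=p[0]<=25 and p[1]>60 and p[2]>80 else '#' if p[2]<60 else '.' for p in h[r,262:322]))
```

```text
[0.59293829 0.13694586 0.16963894]
-0.024 [289.51502997 254.66363001]
-0.004 [289.12373743 248.61847096]
0.012 [288.80235102 243.65330598]
0.026 [288.51481955 239.21117321]
216 #######################################.wwwww..###########..
219 #################.hhhhhhhh#############.wwww..###########...
222 .################.hhhhhhhhh#############....###########.....
225 ..........########hhhhhhhhhh########################........
228 ...........###..###hhhhhhhhhh.####################..........
231 ............#...###.hhhhhhhhh.#################.............
234 ............##...##.hhhhhhhhh....######.....................
237 ...........ww....##.hhhhhhhhh.....#####.....................
240 ........wwwwwww.....hhhhhhhhhh....###.......................
243 .....wwwwwwwwwwww....hhhhhhhhh..............................
246 ....wwwwwwwwwwwww......hhhhhhhh......www....................
249 ........wwwwwwwwww...................wwwwwwww...............
252 ............wwwwww....................wwwwwwwwwww...........
255 ................ww......................wwwwwwwwwwwwwwww....
258 ........................................wwwwwwwwwwwwwwwwwwww
261 .........................................wwwwwwwwwwwwwwwwwww
264 ........................................wwwwwwwwwwwwwwwwwwww
267 ......................................hh...wwwwwwwwwwwwwwwww
270 ..................hh..................hhh....wwwwwwwwwwwwwww
273 ..................hhhh...............hhhhh....wwwwwwwwwwwwww
```

The handle mask is centred as expected with no visible tilt, so the tamper is upright over the stake. I'll go down gently for the first tap.

Emit:
move_arm --series '[{"delta_rot":[0,0,0],"offset":[0,0,0.004],"hand":0},{"delta_rot":[0,0,0],"offset":[0,0,0.003],"hand":0},{"delta_rot":[0,0,0],"offset":[0,0,0.002],"hand":0},{"delta_rot":[0,0,0],"offset":[0,0,0],"hand":0}]'

```text
clock: 24.75
eef_pos: [0.5925, 0.1365, 0.1595]
eef_rot: [-3.141, -0.0, 1.828]
contact_force: [-0.8, -0.4, -2.7]
opening: 0.0242
gripper_force: 55.1
```

Emit:
move_arm --series '[{"delta_rot":[0,0,0],"offset":[0,0,0.001],"hand":0},{"delta_rot":[0,0,0],"offset":[0,0,0.001],"hand":0}]'

```text
clock: 24.95
eef_pos: [0.5928, 0.1365, 0.158]
eef_rot: [3.141, 0.0, 1.828]
contact_force: [0.3, 0.1, -3.8]
opening: 0.0243
gripper_force: 55.1
```

Emit:
move_arm --series '[{"delta_rot":[0,0,0],"offset":[0,0,0.0005],"hand":0},{"delta_rot":[0,0,0],"offset":[0,0,0.0005],"hand":0}]'

```text
clock: 25.15
eef_pos: [0.5927, 0.1364, 0.1569]
eef_rot: [3.142, -0.0, 1.828]
contact_force: [-0.0, 0.2, -3.3]
opening: 0.0237
gripper_force: 55.1
```

Emit:
move_arm --series '[{"delta_rot":[0,0,0],"offset":[0,0,0.0005],"hand":0},{"delta_rot":[0,0,0],"offset":[0,0,0.0005],"hand":0},{"delta_rot":[0,0,0],"offset":[0,0,0.0005],"hand":0}]'

```text
clock: 25.45
eef_pos: [0.5928, 0.1365, 0.1556]
eef_rot: [3.141, 0.0, 1.828]
contact_force: [-1.2, 0.2, -1.0]
opening: 0.0241
gripper_force: 55.2
```

Emit:
move_arm --series '[{"delta_rot":[0,0,0],"offset":[0,0,0.0005],"hand":0},{"delta_rot":[0,0,0],"offset":[0,0,0.0005],"hand":0}]'

```text
clock: 25.65
eef_pos: [0.5928, 0.1365, 0.1546]
eef_rot: [3.141, 0.0, 1.828]
contact_force: [-1.2, -0.7, -1.4]
opening: 0.0239
gripper_force: 55.3
```

Emit:
move_arm --series '[{"delta_rot":[0,0,0],"offset":[0,0,0.0005],"hand":0},{"delta_rot":[0,0,0],"offset":[0,0,0.0005],"hand":0},{"delta_rot":[0,0,0],"offset":[0,0,0.0005],"hand":0}]'

```text
clock: 25.95
eef_pos: [0.5928, 0.1365, 0.1531]
eef_rot: [3.141, 0.0, 1.829]
contact_force: [-0.6, -0.4, 1.1]
opening: 0.0243
gripper_force: 55.4
```

Emit:
move_arm --series '[{"delta_rot":[0,0,0],"offset":[0,0,0.0005],"hand":0},{"delta_rot":[0,0,0],"offset":[0,0,0.0005],"hand":0},{"delta_rot":[0,0,0],"offset":[0,0,0.0005],"hand":0}]'

```text
clock: 26.25
eef_pos: [0.5928, 0.1365, 0.1517]
eef_rot: [3.141, 0.0, 1.828]
contact_force: [-1.1, -0.1, 2.8]
opening: 0.0238
gripper_force: 55.5
```

Emit:
move_arm --series '[{"delta_rot":[0,0,0],"offset":[0,0,0.0005],"hand":0},{"delta_rot":[0,0,0],"offset":[0,0,0.0005],"hand":0},{"delta_rot":[0,0,0],"offset":[0,0,0.0005],"hand":0}]'

```text
clock: 26.55
eef_pos: [0.5928, 0.1365, 0.1501]
eef_rot: [3.141, 0.0, 1.828]
contact_force: [-0.2, 0.6, 4.4]
opening: 0.0237
gripper_force: 55.6
```

Emit:
move_arm --series '[{"delta_rot":[0,0,0],"offset":[0,0,0.0005],"hand":0},{"delta_rot":[0,0,0],"offset":[0,0,0.0005],"hand":0}]'

```text
clock: 26.75
eef_pos: [0.5928, 0.1365, 0.1491]
eef_rot: [3.141, 0.0, 1.828]
contact_force: [-1.6, -0.8, 4.6]
opening: 0.024
gripper_force: 55.6
```

Emit:
move_arm --series '[{"delta_rot":[0,0,0],"offset":[0,0,0.0005],"hand":0},{"delta_rot":[0,0,0],"offset":[0,0,0.0005],"hand":0},{"delta_rot":[0,0,0],"offset":[0,0,0.0003],"hand":0}]'

```text
clock: 27.05
eef_pos: [0.5929, 0.1365, 0.148]
eef_rot: [3.141, 0.0, 1.828]
contact_force: [-1.8, -0.1, 6.0]
opening: 0.024
gripper_force: 55.7
```

Emit:
move_arm --series '[{"delta_rot":[0,0,0],"offset":[0,0,0.0005],"hand":0},{"delta_rot":[0,0,0],"offset":[0,0,0.0005],"hand":0}]'

```text
clock: 27.25
eef_pos: [0.5929, 0.1365, 0.1472]
eef_rot: [3.141, 0.0, 1.828]
contact_force: [-1.4, 0.2, 7.2]
opening: 0.0244
gripper_force: 55.8
```

Emit:
move_arm --series '[{"delta_rot":[0,0,0],"offset":[0,0,0.0005],"hand":0},{"delta_rot":[0,0,0],"offset":[0,0,0.0005],"hand":0}]'

```text
clock: 27.45
eef_pos: [0.593, 0.1364, 0.1466]
eef_rot: [3.14, 0.0, 1.828]
contact_force: [-2.7, -0.2, 12.1]
opening: 0.024
gripper_force: 56.1
```

Emit:
move_arm --series '[{"delta_rot":[0,0,0],"offset":[0,0,0.0004],"hand":0}]'

```text
clock: 27.55
eef_pos: [0.593, 0.1365, 0.1466]
eef_rot: [3.14, 0.001, 1.828]
contact_force: [-3.1, 0.1, 13.1]
opening: 0.0241
gripper_force: 56.2
```

Emit:
move_arm --series '[{"delta_rot":[0,0,0],"offset":[0,0,0.0004],"hand":0},{"delta_rot":[0,0,0],"offset":[0,0,0],"hand":0}]'

```text
clock: 27.75
eef_pos: [0.593, 0.1364, 0.1465]
eef_rot: [3.139, 0.001, 1.829]
contact_force: [-3.0, -0.3, 14.5]
opening: 0.0237
gripper_force: 56.3
```

Emit:
move_arm --series '[{"delta_rot":[0,0,0],"offset":[0,0,0.0005],"hand":0},{"delta_rot":[0,0,0],"offset":[0,0,0.0004],"hand":0},{"delta_rot":[0,0,0],"offset":[0,0,0],"hand":0}]'

```text
clock: 28.05
eef_pos: [0.5931, 0.1365, 0.1463]
eef_rot: [3.139, 0.001, 1.829]
contact_force: [-4.7, -0.2, 18.6]
opening: 0.0242
gripper_force: 56.6
```

Solid stop: net about 22 N and no more motion. I'll lift off and tap again to the same depth.

Emit:
move_arm --series '[{"delta_rot":[0,0,0],"offset":[0,0,-0.003],"hand":0},{"delta_rot":[0,0,0],"offset":[0,0,-0.005],"hand":0},{"delta_rot":[0,0,0],"offset":[0,0,0],"hand":0},{"delta_rot":[0,0,0],"offset":[0,0,0],"hand":0},{"delta_rot":[0,0,0],"offset":[0,0,0],"hand":0}]'

```text
clock: 28.55
eef_pos: [0.5925, 0.1365, 0.1512]
eef_rot: [-3.14, -0.0, 1.828]
contact_force: [0.2, -1.3, -3.0]
opening: 0.0242
gripper_force: 55.1
```

Emit:
move_arm --series '[{"delta_rot":[0,0,0],"offset":[0,0,0.003],"hand":0},{"delta_rot":[0,0,0],"offset":[0,0,0.0015],"hand":0},{"delta_rot":[0,0,0],"offset":[0,0,0.001],"hand":0},{"delta_rot":[0,0,0],"offset":[0,0,0.0005],"hand":0},{"delta_rot":[0,0,0],"offset":[0,0,0.0005],"hand":0},{"delta_rot":[0,0,0],"offset":[0,0,0.0005],"hand":0}]'

```text
clock: 29.15
eef_pos: [0.5928, 0.1364, 0.1466]
eef_rot: [3.14, 0.001, 1.829]
contact_force: [-4.8, -0.3, 12.1]
opening: 0.024
gripper_force: 56.1
```

Emit:
move_arm --series '[{"delta_rot":[0,0,0],"offset":[0,0,0.0005],"hand":0},{"delta_rot":[0,0,0],"offset":[0,0,0.0005],"hand":0},{"delta_rot":[0,0,0],"offset":[0,0,0],"hand":0}]'

```text
clock: 29.45
eef_pos: [0.5929, 0.1365, 0.1465]
eef_rot: [3.139, 0.001, 1.829]
contact_force: [-5.5, -1.1, 14.0]
opening: 0.0239
gripper_force: 56.4
```

Emit:
move_arm --series '[{"delta_rot":[0,0,0],"offset":[0,0,0.0005],"hand":0},{"delta_rot":[0,0,0],"offset":[0,0,0.0005],"hand":0},{"delta_rot":[0,0,0],"offset":[0,0,0.0005],"hand":0},{"delta_rot":[0,0,0],"offset":[0,0,0],"hand":0}]'

```text
clock: 29.85
eef_pos: [0.593, 0.1365, 0.1462]
eef_rot: [3.138, 0.001, 1.829]
contact_force: [-8.0, -0.7, 22.3]
opening: 0.0241
gripper_force: 57.1
```

Emit:
move_arm --series '[{"delta_rot":[0,0,0],"offset":[0,0,-0.003],"hand":0},{"delta_rot":[0,0,0],"offset":[0,0,-0.007],"hand":0},{"delta_rot":[0,0,0],"offset":[0,0,0],"hand":0},{"delta_rot":[0,0,0],"offset":[0,0,0],"hand":0},{"delta_rot":[0,0,0],"offset":[0,0,0],"hand":0}]'

```text
clock: 30.35
eef_pos: [0.5926, 0.1365, 0.1518]
eef_rot: [-3.141, -0.0, 1.828]
contact_force: [-0.0, 0.4, -2.9]
opening: 0.024
gripper_force: 55.1
```

Emit:
move_arm --series '[{"delta_rot":[0,0,0],"offset":[0,0,0.003],"hand":0},{"delta_rot":[0,0,0],"offset":[0,0,0.0015],"hand":0},{"delta_rot":[0,0,0],"offset":[0,0,0.001],"hand":0},{"delta_rot":[0,0,0],"offset":[0,0,0.0005],"hand":0},{"delta_rot":[0,0,0],"offset":[0,0,0.0005],"hand":0},{"delta_rot":[0,0,0],"offset":[0,0,0.0005],"hand":0},{"delta_rot":[0,0,0],"offset":[0,0,0.0005],"hand":0},{"delta_rot":[0,0,0],"offset":[0,0,0.0005],"hand":0}]'

```text
clock: 31.15
eef_pos: [0.5929, 0.1365, 0.1465]
eef_rot: [3.14, 0.001, 1.829]
contact_force: [-6.2, -1.4, 15.4]
opening: 0.0241
gripper_force: 56.4
```

Emit:
move_arm --series '[{"delta_rot":[0,0,0],"offset":[0,0,0.0005],"hand":0},{"delta_rot":[0,0,0],"offset":[0,0,0.0005],"hand":0},{"delta_rot":[0,0,0],"offset":[0,0,0],"hand":0}]'

```text
clock: 31.45
eef_pos: [0.5929, 0.1365, 0.1464]
eef_rot: [3.139, 0.001, 1.829]
contact_force: [-7.1, -0.2, 17.1]
opening: 0.0244
gripper_force: 56.7
```

Emit:
move_arm --series '[{"delta_rot":[0,0,0],"offset":[0,0,0.0005],"hand":0},{"delta_rot":[0,0,0],"offset":[0,0,0],"hand":0}]'

```text
clock: 31.65
eef_pos: [0.593, 0.1364, 0.1463]
eef_rot: [3.138, 0.001, 1.829]
contact_force: [-7.4, -1.0, 20.0]
opening: 0.0239
gripper_force: 56.9
```

The last firm tap (about 23 N) left it at the same depth, 0.1463. I'll carry the tamper back to its place.

Emit:
move_arm --series '[{"delta_rot":[0,0,0],"offset":[0,0,-0.02],"hand":0},{"delta_rot":[0,0,0],"offset":[0,0,-0.035],"hand":0},{"delta_rot":[0,0,0],"offset":[0.0458,-0.0003,0],"hand":0},{"delta_rot":[0,0,0],"offset":[0.0458,-0.0003,0],"hand":0},{"delta_rot":[0,0,0],"offset":[0.0458,-0.0003,0],"hand":0},{"delta_rot":[0,0,0],"offset":[0.0458,-0.0003,0],"hand":0},{"delta_rot":[0,0,0],"offset":[0,0,0.05],"hand":0},{"delta_rot":[0,0,0],"offset":[0,0,0.05],"hand":0},{"delta_rot":[0,0,0],"offset":[0,0,0.045],"hand":0},{"delta_rot":[0,0,0],"offset":[0,0,0.01],"hand":0},{"delta_rot":[0,0,0],"offset":[0,0,0],"hand":0},{"delta_rot":[0,0,0],"offset":[0,0,0],"hand":0}]'

```text
clock: 32.85
eef_pos: [0.5464, 0.3138, 0.0453]
eef_rot: [3.137, -0.0, 1.828]
contact_force: [0.1, 0.5, -3.7]
opening: 0.0239
gripper_force: 55.2
```

Emit:
move_arm --series '[{"delta_rot":[0,0,0],"offset":[0,0,0.008],"hand":0},{"delta_rot":[0,0,0],"offset":[0,0,0.006],"hand":0},{"delta_rot":[0,0,0],"offset":[0,0,0.002],"hand":0},{"delta_rot":[0,0,0],"offset":[0,0,0.001],"hand":0},{"delta_rot":[0,0,0],"offset":[0,0,0],"hand":0}]'

```text
clock: 33.35
eef_pos: [0.545, 0.3133, 0.026]
eef_rot: [3.141, -0.0, 1.828]
contact_force: [-0.3, -0.9, -3.2]
opening: 0.024
gripper_force: 55.2
```

Emit:
move_arm --series '[{"delta_rot":[0,0,0],"offset":[0,0,0.001],"hand":0},{"delta_rot":[0,0,0],"offset":[0,0,0.0005],"hand":0}]'

```text
clock: 33.55
eef_pos: [0.5452, 0.3134, 0.0252]
eef_rot: [3.141, -0.0, 1.828]
contact_force: [-1.5, -0.8, 5.2]
opening: 0.0239
gripper_force: 55.7
```

Standing on the table. I'll open slowly and lift straight up.

Emit:
move_arm --series '[{"delta_rot":[0,0,0],"offset":[0,0,0],"hand":0.35},{"delta_rot":[0,0,0],"offset":[0,0,0],"hand":0.5},{"delta_rot":[0,0,0],"offset":[0,0,0],"hand":0.8},{"delta_rot":[0,0,0],"offset":[0,0,0],"hand":1},{"delta_rot":[0,0,0],"offset":[0,0,0],"hand":1},{"delta_rot":[0,0,0],"offset":[0,0,-0.02],"hand":1},{"delta_rot":[0,0,0],"offset":[0,0,-0.04],"hand":1},{"delta_rot":[0,0,0],"offset":[0,0,-0.05],"hand":1},{"delta_rot":[0,0,0],"offset":[0,0,-0.05],"hand":1},{"delta_rot":[0,0,0],"offset":[0,0,0],"hand":1},{"delta_rot":[0,0,0],"offset":[0,0,0],"hand":1}]'

```text
clock: 34.65
eef_pos: [0.5451, 0.3134, 0.1853]
eef_rot: [3.14, -0.0, 1.828]
contact_force: [-0.2, 1.0, -0.4]
opening: 0.0855
gripper_force: 0.0
```

Run:
```python
from h import *
s=optics.snapshot("scene");a=cv2.imread("pics/scene0.png");b=cv2.imread("pics/seat_s.png")
print(bot.read_state()["eef_pos"])
for im in(a,s): print("tamper",[(cv2.boundingRect(c)) for c in blobs(im,(5,60,80),(25,255,255),(235,325,45,55))])
h=cv2.cvtColor(s,cv2.COLOR_BGR2GRAY);hb=cv2.cvtColor(b,cv2.COLOR_BGR2GRAY)
for r in range(246,296,3): print(r,''.join('%x'%(v//16) for v in hb[r,272:312]),''.join('%x'%(v//16) for v in h[r,272:312]))
d=(np.abs(s.astype(int)-a).sum(2)>70)
for n,w in(("ball",(355,145,385,166)),("domed",(340,185,366,212)),("purple",(300,215,362,272))): x,y,X,Y=w;print(n,d[y:Y,x:X].mean())
```

```text
[0.54448551 0.31317461 0.18366862]
tamper [(248, 337, 17, 29)]
tamper [(249, 337, 16, 29)]
246 bbbbbbbbbbbbbbbbbbbbbbbbbbbbba8777766654 8888888888999999aaabbbbbbbbbbbbbbbbbbbbb
249 abbbbbbbbbbbbba9998889aabbbbbbbbbbaa7676 88888888888888888888888899aabccbbbbbbbbb
252 7779abbbbb976656666666666679bbbbbbbbbbaa 888888888888888888888888888888889abccccb
255 777777788666666666666666566679bbbbbbbbbb 88888888888888888888888888888888888888ab
258 767767776556666666666666666567abbbbbbbbb 8888888888888888888888888888888888888888
261 7777777665665566666666666666679bbbbbbbbb 8888888888888888888888888888888888888888
264 777777766566666666666666665557abcbbbbbbb 8888888888888888888888888888888888888888
267 777777766555555566655565555565669abbbbbb 8888888888888888888898888888888888888888
270 77777666665666545555555456665565668bbbbb 8888888888888888888888888888888888888888
273 777666556666566555455555655556655557bbbb 8888888888888888888888888888888888888888
276 7776544566666555556665555556665555568bbb 8888888888888888888888888888888888888888
279 7776656665566666655555656666665566655689 8888888888888888888888888888888888888888
282 7555556665566565666666666556666656544455 7778888888888888888888888888888888888888
285 5445455566666666656555666666666554444544 3333344543233445567778888888899888888888
288 4445444555555566666556666666554444444444 3333333333333321135556666665555444467888
291 5445544444445555555555555554444444444454 4443322222233332123555555544444444444568
294 8775545444554455545555545545444444454455 1222212222221222112354454454444444444455
ball 0.2873015873015873
domed 0.7378917378917379
purple 0.8225806451612904
```

Emit:
move_arm --series '[{"delta_rot":[0,0,0],"offset":[0,0,-0.04],"hand":1},{"delta_rot":[0,0,0],"offset":[-0.045,-0.01,0],"hand":1},{"delta_rot":[0,0,0],"offset":[-0.045,-0.01,0],"hand":1},{"delta_rot":[0,0,0],"offset":[-0.045,-0.01,0],"hand":1},{"delta_rot":[0,0,0],"offset":[-0.045,-0.01,0],"hand":1},{"delta_rot":[0,0,0],"offset":[-0.045,-0.01,0],"hand":1},{"delta_rot":[0,0,0],"offset":[-0.045,-0.01,0],"hand":1},{"delta_rot":[0,0,0],"offset":[-0.045,-0.01,0],"hand":1},{"delta_rot":[0,0,0],"offset":[-0.045,-0.01,0],"hand":1},{"delta_rot":[0,0,0],"offset":[-0.045,-0.01,0],"hand":1},{"delta_rot":[0,0,0],"offset":[-0.045,-0.01,0],"hand":1},{"delta_rot":[0,0,0],"offset":[-0.045,-0.01,0],"hand":1},{"delta_rot":[0,0,0],"offset":[0,0,0],"hand":1},{"delta_rot":[0,0,0],"offset":[0,0,0],"hand":1}]'

```text
clock: 36.1
eef_pos: [0.5641, -0.1939, 0.2224]
eef_rot: [-3.139, -0.003, 1.827]
contact_force: [-0.5, 0.8, 0.3]
opening: 0.085
gripper_force: 0.0
```

Run:
```python
from h import *
s=optics.snapshot("scene");a=cv2.imread("pics/scene0.png")
st=bot.read_state();print(st["eef_pos"],st["clock"])
d=(np.abs(s.astype(int)-a).sum(2)>60)
for r in range(246,300,3): print(r,''.join('#' if d[r,c] else '.' for c in range(265,325)))
for n,w in(("ball",(355,145,385,166)),("domed",(340,185,366,212)),("purple",(300,215,362,272))): x,y,X,Y=w;print(n,d[y:Y,x:X].mean())
for im in(a,s): print("tamper",[(cv2.boundingRect(c)) for c in blobs(im,(5,60,80),(25,255,255),(235,325,45,55))])
```

```text
[ 0.56425353 -0.19281215  0.22295869] 36.15
246 ..####################################...........####.......
249 .....######################################......####.......
252 .......#########################################.####.......
255 ..........#############################################.....
258 .............###############################################
261 .................##########.##.#############################
264 ................##.#############....########################
267 .................###################...#####################
270 ...............#####################.....###################
273 ...............#####################.......#################
276 ..................#################........#################
279 ......................##########...........#################
282 ..........................................##################
285 ...........................................#################
288 .............................................###...#########
291 ..............................................##############
294 .................................................###########
297 ...................................................#########
ball 0.2761904761904762
domed 0.2606837606837607
purple 0.3655913978494624
tamper [(248, 337, 17, 29)]
tamper [(249, 337, 16, 29)]
```

```bash
python3 -c "
from bench import workorder;print(workorder.finish_job())"
```

```text
the job is handed in; nothing more can be done
None
```

The job is handed in: the flat stake is in the holder, tapped three times (last tap about 23 N) down to a solid stop that the last firm tap did not move, and the tamper stands back on the table. I never gripped the other two stakes; the hand-in gave no verdict.

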